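# Load the shower-head hold-down fixture

## Robot

A 6-joint arm with a two-finger parallel gripper is mounted at the origin on a cart in front of the work surface, level with it; the furniture and walls round the work are solid. World frame = base frame: x ahead of the robot, y to its left, z up, the work surface at z = 0. Lengths are in mm, angles in rad, forces in N, time in s.
With the tool pointing down it reaches from about 250 to 775 mm from the base axis. Payload 4 kg.
Tool frame: the origin (TCP) lies midway between the tips of the shut fingers; the grasp point (between the pads) lies 19 mm behind it (r.grip_depth is the distance from the TCP to the grasp point, in mm); z points along the fingers, y is the line along which they close (so a half turn about z gives the same grasp; the last joint's range is limited). The gripper opens to 85 mm and grips with 20 to 120 N. Pads are 22 mm wide; open, the fingers measure 114 mm over their backs; the gripper's body (76 mm by 85 mm) begins 54 mm behind the grasp point. The pads swing forward as they close: fully open they stand 13 mm farther back than shut.
Start: joints at [-1.393, 0.087, 1.371, -0, 1.684, -0.103], TCP at [152.415, -528.476, 231.341] pointing down, gripper open.
Joint ranges: [-3.1, 3.1], [-0.76, 2.03], [0.27, 2.55], [-1.08, 4.22], [0.17, 2.65], [-2.57, 2.57]. Speed limits (rad/s): [2.79, 2.79, 3.14, 3.14, 3.14, 3.14].

## Interface

Orientations are given as a unit quaternion [w, x, y, z].
In Python, from rig import r, get_image, camera_model, ticket gives the robot as it stands.
- The arm moves only by the shell command python3 -m crank 'ROWS' [FORCE]. ROWS is JSON, a list of rows, each a list of 3 entries, a list of its own where there are three numbers: the turn, a rotation vector about the tool's x, y, z in rad, then the shift along the tool's x, y, z in mm, then the finger opening in mm, from 0 to 85.4. A call has 1 to 20 rows; each row shifts and turns the commanded pose from where the row before left it, along the tool's axes as they then stand; what a row does not reach is not made up. A row lasts 1/12 s, in which the tool goes at most 41.7 mm and 7.16 degrees, less where a joint would pass 70% of its speed; a pose out of reach is approached as far as the arm can. A call is refused whole if a number of a shift passes 41.7 or a number of a turn 0.125, either way. A call with a gripper value outside its range is refused whole. The fingers move at their own pace and stop on an object; FORCE is the grip in N (left out, the last holds). Time passes only in rows, so rows that do not move let the fingers close. It gives the time, the measured TCP pose, the force, the opening and the grip force at its end, in the units of the state.
- r.sense(): the state, without advancing time (a new reading comes with each control period).
- get_image(name): name is "side" or "top" or "wrist"; returns the picture (480x640x3 uint8, red, green, blue); there is no depth.
- camera_model(name): a dict with "mtx" (3x3 intrinsics, pixels), "k1" (the pictures are not rectified: a ray, as slopes to the right and down, at radius r is drawn at 1 + k1 r^2 times it, then the intrinsics apply), "R" (3x3) and "t" (3): a world point X has camera coordinates R X + t. Camera axes: x right, y down, z forward; pixel columns grow to the right and rows downward; lengths in mm; the calibration is good to about 2 mm. A picture is of the moment at which its call begins: read the wrist's pose just before it. camera_model takes no time and is no camera call; for the wrist camera it gives the pose at the moment of the call.
- ticket.close_job(): hands the job in; it is judged then, once.
The state is a dict: "clock": time; "joint_positions": joint angles; "dq": joint speeds; "effort": joint torques, N m; "tool_pos": TCP position; "tcp_rot": TCP orientation; "force": force on the tool from outside, world axes, zero at the start; "wrist_torque": the same for the moment, N m; "gripper_width": opening from 0.0 (shut) to 1.0 (fully open); "finger_force": force on a finger pad.
Only numpy, scipy, OpenCV 4.12 (cv2) and the standard library are available. Lean on these libraries where they do the work, as an engineer would, in place of code of your own. Each camera call takes 0.05 s, during which the arm holds its last target. There are 200 camera calls.

## Task

Load every loose shower head in front of or beside the three-station fixture into it, one to a station, in any stations: raise the small lever across the station's mouth, slide the head in flat so that its rim pushes the sprung hold-down arm up and slips beneath it, fully home against the two stop pins with the arm bearing down on it. In the end all three levers, the unused station's too, must be fully lowered to shut the mouths.

Things in the scene. Friction and masses are not known exactly. Their poses are not given: they have to be found in the camera images.
- fixture: Fixture: polished, slippery aluminium base plate 248 x 484 x 8 mm with three like stations in a row, 160 mm apart. Origin: under the plate, below the middle seat; x points from the open mouths (robot side) to the back, the way heads are pushed in; y left along the row; z up. The plate reaches 120 mm in front of the seats. Nothing at the back stands over 40 mm above it.
- head0: Loose shower head, all alike, white, on its spray face; may be absent. Disc 125 mm across, rim 17 mm thick (30 mm within 38 mm of the axis), boss 42 mm across up to 63 mm, then an upright neck 24 mm thick from 63 to 91 mm above the underside: grip there from above. 0.25 to 0.5 kg. Origin: centre of the underside; z up the neck.
- head1: Loose shower head, all alike, white, on its spray face; may be absent. Disc 125 mm across, rim 17 mm thick (30 mm within 38 mm of the axis), boss 42 mm across up to 63 mm, then an upright neck 24 mm thick from 63 to 91 mm above the underside: grip there from above. 0.25 to 0.5 kg. Origin: centre of the underside; z up the neck.
- head2: Loose shower head, all alike, white, on its spray face; may be absent. Disc 125 mm across, rim 17 mm thick (30 mm within 38 mm of the axis), boss 42 mm across up to 63 mm, then an upright neck 24 mm thick from 63 to 91 mm above the underside: grip there from above. 0.25 to 0.5 kg. Origin: centre of the underside; z up the neck.
- seat0 (a point): Seat of the left (+y) station, on top of the plate, where the underside centre of a head that is fully home comes to lie; axes as the fixture's. Two upright stop pins, 12 mm thick and 14 mm high, at x +52.5, y +-44 mm from it stop the disc.
- clamp0 (a joint): Angle (rad) of the left (+y) sprung hold-down arm, a bent steel strip 24 mm wide on the station's centre line, hinged at the back (seat x +112, 17 mm above the plate), reaching to the front. 0 = at rest on its lower stop; grows as the front rises, to 0.7; about 0.2 with a head's rim beneath. Bears down with 3 to 6 N.
- clamp0_pad (a point): Underside of the left (+y) arm's black pad: at rest 55 mm behind the seat, 6 mm above the plate. In front of it a slippery toe slopes up to seat x +22, 25 mm above the plate. A head set down flat with its axis 42 mm or more in front of the seat, then pushed along +x, lifts the arm with its rim (push 5 to 12 N).
- gate0 (a joint): Angle (rad) of the small pivot lever across the left (+y) station's mouth: 0 = fully lowered on its stop, its bar (14 mm high) level, pointing +y, barring the mouth; grows as it rises about the fixture's x axis; 1.5 = raised stop, almost upright; from 1.35 on a head passes. Needs 1 to 2 N at the knob, stays where left.
- gate0_pivot (a point): Pivot of the left (+y) lever, on the head of a small post: 74 mm in front of the seat, 76 mm to its right (-y), 15 mm above the plate. The post, 14 x 12 mm and 24 mm high, stands on the robot's side of the lever.
- gate0_knob (a point): Centre of the black ball knob, 16 mm across, on a stub on the free end of the left (+y) lever: with the lever lowered 58 mm to the left (+y) of the pivot and 22 mm above it. It can be pinched from above, fingers closing along the fixture's x, and led round its arc with the fingers still pointing down. Raised, its top is 93 mm above the worktop: carry heads higher or round it.
- seat1 (a point): Seat of the middle station, on top of the plate, where the underside centre of a head that is fully home comes to lie; axes as the fixture's. Two upright stop pins, 12 mm thick and 14 mm high, at x +52.5, y +-44 mm from it stop the disc.
- clamp1 (a joint): Angle (rad) of the middle sprung hold-down arm, a bent steel strip 24 mm wide on the station's centre line, hinged at the back (seat x +112, 17 mm above the plate), reaching to the front. 0 = at rest on its lower stop; grows as the front rises, to 0.7; about 0.2 with a head's rim beneath. Bears down with 3 to 6 N.
- clamp1_pad (a point): Underside of the middle arm's black pad: at rest 55 mm behind the seat, 6 mm above the plate. In front of it a slippery toe slopes up to seat x +22, 25 mm above the plate. A head set down flat with its axis 42 mm or more in front of the seat, then pushed along +x, lifts the arm with its rim (push 5 to 12 N).
- gate1 (a joint): Angle (rad) of the small pivot lever across the middle station's mouth: 0 = fully lowered on its stop, its bar (14 mm high) level, pointing +y, barring the mouth; grows as it rises about the fixture's x axis; 1.5 = raised stop, almost upright; from 1.35 on a head passes. Needs 1 to 2 N at the knob, stays where left.
- gate1_pivot (a point): Pivot of the middle lever, on the head of a small post: 74 mm in front of the seat, 76 mm to its right (-y), 15 mm above the plate. The post, 14 x 12 mm and 24 mm high, stands on the robot's side of the lever.
- gate1_knob (a point): Centre of the black ball knob, 16 mm across, on a stub on the free end of the middle lever: with the lever lowered 58 mm to the left (+y) of the pivot and 22 mm above it. It can be pinched from above, fingers closing along the fixture's x, and led round its arc with the fingers still pointing down. Raised, its top is 93 mm above the worktop: carry heads higher or round it.
- seat2 (a point): Seat of the right (-y) station, on top of the plate, where the underside centre of a head that is fully home comes to lie; axes as the fixture's. Two upright stop pins, 12 mm thick and 14 mm high, at x +52.5, y +-44 mm from it stop the disc.
- clamp2 (a joint): Angle (rad) of the right (-y) sprung hold-down arm, a bent steel strip 24 mm wide on the station's centre line, hinged at the back (seat x +112, 17 mm above the plate), reaching to the front. 0 = at rest on its lower stop; grows as the front rises, to 0.7; about 0.2 with a head's rim beneath. Bears down with 3 to 6 N.
- clamp2_pad (a point): Underside of the right (-y) arm's black pad: at rest 55 mm behind the seat, 6 mm above the plate. In front of it a slippery toe slopes up to seat x +22, 25 mm above the plate. A head set down flat with its axis 42 mm or more in front of the seat, then pushed along +x, lifts the arm with its rim (push 5 to 12 N).
- gate2 (a joint): Angle (rad) of the small pivot lever across the right (-y) station's mouth: 0 = fully lowered on its stop, its bar (14 mm high) level, pointing +y, barring the mouth; grows as it rises about the fixture's x axis; 1.5 = raised stop, almost upright; from 1.35 on a head passes. Needs 1 to 2 N at the knob, stays where left.
- gate2_pivot (a point): Pivot of the right (-y) lever, on the head of a small post: 74 mm in front of the seat, 76 mm to its right (-y), 15 mm above the plate. The post, 14 x 12 mm and 24 mm high, stands on the robot's side of the lever.
- gate2_knob (a point): Centre of the black ball knob, 16 mm across, on a stub on the free end of the right (-y) lever: with the lever lowered 58 mm to the left (+y) of the pivot and 22 mm above it. It can be pinched from above, fingers closing along the fixture's x, and led round its arc with the fingers still pointing down. Raised, its top is 93 mm above the worktop: carry heads higher or round it.
Not all that is in view belongs to the job. Leave any blue look-alike of the head0 alone.

How it is judged (in metres and radians):
At the end, for the whole second after the job is handed in: Each head present: flat (under 0.08 rad) on the plate (within 6 mm), at rest, axis within 8 mm of a station's seat, that station's hold-down arm raised over 0.10 rad and bearing on it with over 0.8 N. All three levers within 0.12 rad of fully down (((horizontal distance between head0 and seat0 below 0.008 m and z of head0 in the frame of seat0 below 0.006 m and value of joint clamp0 above 0.1 rad and contact force between head0 and clamp0 above 0.8 N) or (horizontal distance between head0 and seat1 below 0.008 m and z of head0 in the frame of seat1 below 0.006 m and value of joint clamp1 above 0.1 rad and contact force between head0 and clamp1 above 0.8 N) or (horizontal distance between head0 and seat2 below 0.008 m and z of head0 in the frame of seat2 below 0.006 m and value of joint clamp2 above 0.1 rad and contact force between head0 and clamp2 above 0.8 N)) and angle between each of head0, head1, head2's own z axis and vertical below 0.08 rad and linear speed of each of head0, head1, head2 below 0.02 m/s and ((horizontal distance between head1 and seat0 below 0.008 m and z of head1 in the frame of seat0 below 0.006 m and value of joint clamp0 above 0.1 rad and contact force between head1 and clamp0 above 0.8 N) or (horizontal distance between head1 and seat1 below 0.008 m and z of head1 in the frame of seat1 below 0.006 m and value of joint clamp1 above 0.1 rad and contact force between head1 and clamp1 above 0.8 N) or (horizontal distance between head1 and seat2 below 0.008 m and z of head1 in the frame of seat2 below 0.006 m and value of joint clamp2 above 0.1 rad and contact force between head1 and clamp2 above 0.8 N)) and ((horizontal distance between head2 and seat0 below 0.008 m and z of head2 in the frame of seat0 below 0.006 m and value of joint clamp0 above 0.1 rad and contact force between head2 and clamp0 above 0.8 N) or (horizontal distance between head2 and seat1 below 0.008 m and z of head2 in the frame of seat1 below 0.006 m and value of joint clamp1 above 0.1 rad and contact force between head2 and clamp1 above 0.8 N) or (horizontal distance between head2 and seat2 below 0.008 m and z of head2 in the frame of seat2 below 0.006 m and value of joint clamp2 above 0.1 rad and contact force between head2 and clamp2 above 0.8 N)) and value of joint each of gate0, gate1, gate2 below 0.12 rad); the robot touches nothing.
Of head0, head1, head2 only 2 to 3 are there at a start; the rules pass over those that are not, and their reading is None.
At some moment in a run one of head0, head1, head2 may be knocked a few centimetres aside while the robot is not near it.
Once in a run the grip may slacken for a moment while it holds something.
It also fails if it takes over 210 s, if anything falls off the work surface, if the arm or the gripper's body presses on something with over 40 N, if the wrist force passes 120 N, or if a joint passes its speed limit or range.

## Working session

There is one attempt and no reset: what is moved stays moved. The work goes in short steps, Python scripts to look and compute and a shell command to move; the robot and the scene stay as the last step left them, time stands still between calls to the robot, and variables do not carry over. Pictures are saved under pics/ and viewed, at most 14 in all, crops included, and the job is handed in when it is done.

```bash
mkdir -p pics; ls
python3 - <<'E'
from rig import r,get_image,camera_model
import cv2
for n in("top","side"):
    cv2.imwrite(f"pics/{n}0.png",get_image(n)[:,:,::-1]); print(n,camera_model(n))
print(r.sense())
E
```

```text
pics
top {'mtx': array([[616.02741154,   0.        , 316.79125379],
       [  0.        , 616.02741154, 242.12166112],
       [  0.        ,   0.        ,   1.        ]]), 'k1': -0.03306911026040469, 'R': array([[ 0.02808401, -0.99959754,  0.00400568],
       [-0.97625899, -0.02828888, -0.21475129],
       [ 0.21477818,  0.0021205 , -0.97666055]]), 't': array([ 116.05389703,  538.94974678, 1964.08200198])}
side {'mtx': array([[537.20741799,   0.        , 312.97633302],
       [  0.        , 537.20741799, 234.86357643],
       [  0.        ,   0.        ,   1.        ]]), 'k1': -0.026438380888566232, 'R': array([[-0.95697136, -0.29014425, -0.0047034 ],
       [-0.17434793,  0.58785059, -0.78995854],
       [ 0.23196683, -0.75514767, -0.61314223]]), 't': array([ 575.83743626,   59.15001019, 1636.3821221 ])}
{'clock': 0.1, 'joint_positions': array([-1.39310187e+00,  8.78808976e-02,  1.37212665e+00,  8.08753673e-06,
        1.68363299e+00, -1.03080187e-01]), 'dq': array([ 1.44830184e-05, -6.89316548e-04, -4.42499574e-03,  5.29085261e-04,
       -2.87987945e-04, -8.64401322e-04]), 'effort': array([ 2.03316136e-03, -3.53017437e+01, -3.14217675e+01, -1.18445623e-04,
        7.97149725e-03,  1.30553155e-05]), 'tool_pos': array([ 152.3309228 , -527.99987946,  230.24436778]), 'tcp_rot': array([-1.02338246e-03,  9.90161291e-01,  1.39927011e-01, -3.41758767e-05]), 'force': array([ 0.53554789, -0.01016966, -0.1750972 ]), 'wrist_torque': array([-0.00103133,  0.00955683,  0.04817023]), 'finger_force': 0.0, 'gripper_width': 0.996143351455157}
```

View pics/top0.png

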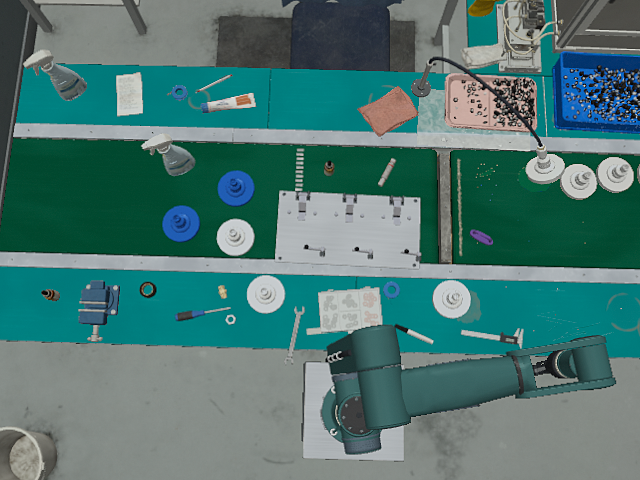

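View pics/side0.png

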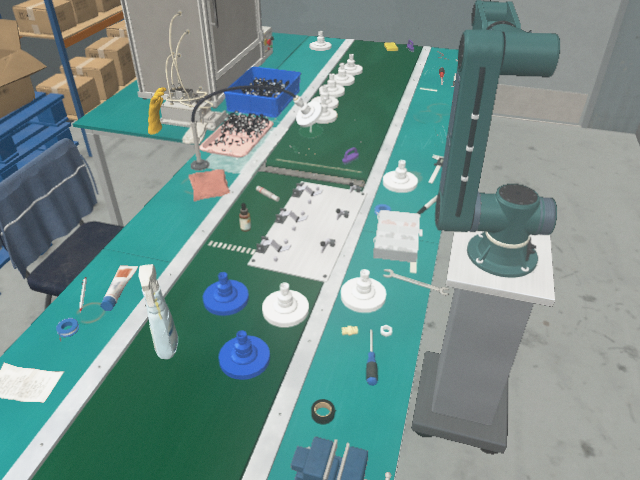

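Three candidate white heads near the fixture are at top-image (235,237), (265,294) and (452,299). The blue ones at (236,187) and (181,223) are look-alikes. The whites at (543,168), (578,181) and (614,174) are beyond the divider and out of reach. Next I'll enlarge the fixture and these heads.

```bash
cat > h.py <<'E'
import numpy as np, cv2
from rig import r,get_image,camera_model
from scipy.spatial.transform import Rotation as Rn
def ray(cm,uv):
    K=cm["mtx"];a=np.array([(uv[0]-K[0,2])/K[0,0],(uv[1]-K[1,2])/K[1,1]])
    s=a.copy()
    for _ in range(20): s=a/(1+cm["k1"]*(s@s))
    R=np.array(cm["R"]);return -R.T@cm["t"],R.T@np.r_[s,1]
def atz(cm,uv,z):
    c,d=ray(cm,uv);return c+d*(z-c[2])/d[2]
def proj(cm,X):
    p=np.array(cm["R"])@X+cm["t"];s=p[:2]/p[2];s=s*(1+cm["k1"]*(s@s));K=cm["mtx"]
    return s*[K[0,0],K[1,1]]+K[:2,2]
def rotm(s):
    q=s["tcp_rot"];return Rn.from_quat([q[1],q[2],q[3],q[0]]).as_matrix()
def shift(target,tz=None):
    "tool-frame shift to world target"
    s=r.sense();return rotm(s).T@(np.array(target)-s["tool_pos"])
def crop(n,im,x0,y0,x1,y1,k):
    cv2.imwrite(f"pics/{n}.png",cv2.resize(im[y0:y1,x0:x1,::-1],None,fx=k,fy=k,interpolation=cv2.INTER_CUBIC))
E
python3 - <<'E'
from h import *
im=cv2.imread("pics/top0.png")[:,:,::-1]
crop("top0c",im,210,175,480,330,2.96)
im=cv2.imread("pics/side0.png")[:,:,::-1]
crop("side0c",im,230,150,430,300,4)
E
```

```text
(no output)
```

View pics/top0c.png

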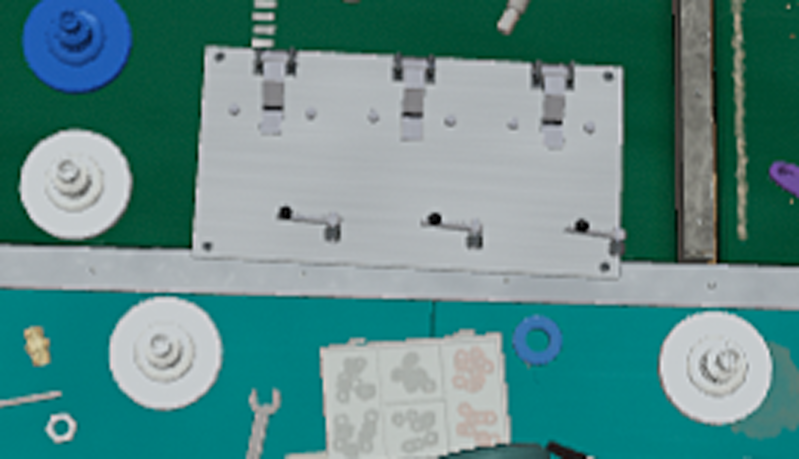

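View pics/side0c.png

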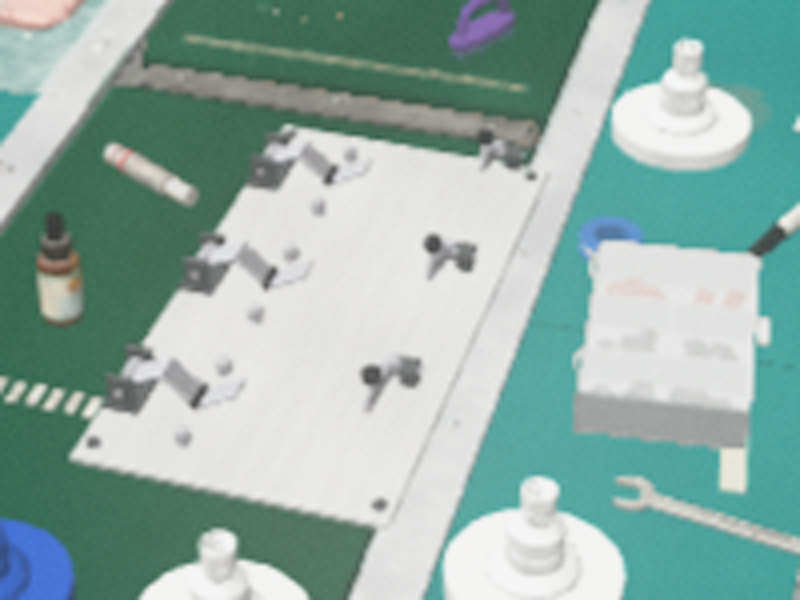

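Top crop: plate corners are at about (207,46), (622,67), (192,258), (620,276), and six pin tops and three lowered levers are visible. White heads have neck tops at (68,170), (163,342) and (725,358); they match the description. A box about 40 mm high stands in front. Next I'll fit the fixture pose.

```bash
cat > fit.py <<'E'
from h import *
from scipy.optimize import least_squares
cm=camera_model("top")
U=lambda p:np.array([210+(p[0]+.5)/2.96-.5,175+(p[1]+.5)/2.96-.5])
pts=[((234,110),(52.5,204,22)),((311,114),(52.5,116,22)),((373,117),(52.5,44,22)),((450,121),(52.5,-44,22)),((512,125),(52.5,-116,22)),((589,128),(52.5,-204,22)),
((207,46),(128,242,8)),((622,67),(128,-242,8)),((192,258),(-120,242,8)),((620,276),(-120,-242,8))]
def w(q,X):
    c,s=np.cos(q[2]),np.sin(q[2]);return np.array([q[0]+c*X[0]-s*X[1],q[1]+s*X[0]+c*X[1],X[2]])
f=lambda q:np.concatenate([proj(cm,w(q,X))-U(p) for p,X in pts])
o=least_squares(f,[550,0,0]);q=o.x
print("fixture",q,"res",o.fun.reshape(-1,2).round(1).tolist())
for i in range(3):
    y=160*(1-i)
    print(i,"seat",w(q,(0,y,8)),"knob0",w(q,(-74,y-18,45)),(proj(cm,w(q,(-74,y-18,45)))-[210,175])*2.96)
for n,a,b in(("A",(68,170),(76,184)),("B",(163,342),(165,353)),("C",(725,358),(716,368))):
    print(n,atz(cm,U(a),91),atz(cm,U(b),17))
print("box",[atz(cm,U(p),40).round() for p in((321,348),(500,333),(508,440),(328,459))])
print(cm["mtx"][0,0], Rn.from_matrix(rotm(r.sense())).as_rotvec(), rotm(r.sense()).round(3))
E
python3 fit.py
```

```text
fixture [ 5.89471427e+02  2.70388061e+01 -2.01729943e-02] res [[-0.2, -0.2], [-0.2, -0.3], [0.1, -0.3], [0.1, -0.4], [0.5, -0.7], [0.5, -0.5], [-0.7, 0.7], [0.1, 0.4], [-0.2, 0.2], [-0.1, 1.1]]
0 seat [592.6988874  187.00625123   8.        ] knob0 [518.35085476 170.50261398  45.        ] [280.52590436 215.20885488]
1 seat [589.47142723  27.0388061    8.        ] knob0 [515.12339459  10.53516885  45.        ] [423.98922415 222.1070473 ]
2 seat [ 586.24396706 -132.92863903    8.        ] knob0 [ 511.89593441 -149.43227628   45.        ] [567.46464563 228.99832214]
A [553.56839656 404.81003146  91.        ] [554.76858981 405.37277051  17.        ]
B [367.20980386 292.09414389  91.        ] [365.10807414 295.59309132  17.        ]
C [ 366.97710335 -311.22036575   91.        ] [ 365.63626744 -317.65494709   17.        ]
box [array([373., 122.,  40.]), array([395., -74.,  40.]), array([278., -84.,  40.]), array([251., 111.,  40.])]
616.0274115425011 [-3.10865844e+00 -4.39307502e-01  1.07296789e-04] [[ 0.961  0.277 -0.   ]
 [ 0.277 -0.961  0.002]
 [ 0.    -0.002 -1.   ]]
```

```bash
T='[[0,0,-0.125],[0,0,0],85]'; python3 -m crank '[[[0,0,-0.125],[0,0,0],60],[[0,0,-0.125],[0,0,0],60],[[0,0,-0.125],[0,0,0],60],[[0,0,-0.125],[0,0,0],60],[[0,0,-0.125],[0,0,0],60],[[0,0,-0.125],[0,0,0],60],[[0,0,-0.125],[0,0,0],60],[[0,0,-0.125],[0,0,0],60],[[0,0,-0.125],[0,0,0],60],[[0,0,-0.125],[0,0,0],60],[[0,0,-0.02],[0,0,0],60]]' 60
python3 -m crank '[[[0,0,0],[35,17.5,0],60],[[0,0,0],[35,17.5,0],60],[[0,0,0],[35,17.5,0],60],[[0,0,0],[35,17.5,0],60],[[0,0,0],[35,17.5,0],60],[[0,0,0],[35,17.5,0],60],[[0,0,0],[35,17.5,0],60],[[0,0,0],[35,17.5,0],60],[[0,0,0],[35,17.5,0],60],[[0,0,0],[35,17.5,0],60],[[0,0,0],[35,17.5,0],60],[[0,0,0],[35,17.5,0],60],[[0,0,0],[35,17.5,0],60],[[0,0,0],[35,17.5,0],60],[[0,0,0],[35,17.5,0],60],[[0,0,0],[35,17.5,0],60],[[0,0,0],[35,17.5,0],60],[[0,0,0],[35,17.5,0],60],[[0,0,0],[35,17.5,0],60],[[0,0,0],[35,17.5,0],60]]'
python3 -m crank '[[[0,0,0],[0,0,0],60],[[0,0,0],[0,0,0],60]]'
python3 - <<'E'
from h import *
print(r.sense()["tool_pos"],r.sense()["clock"],rotm(r.sense()).round(3).tolist())
cm=camera_model("wrist");im=get_image("wrist");crop("w1",im,0,0,640,480,1)
print({k:np.round(v,3).tolist() for k,v in cm.items()}, -np.array(cm["R"]).T@cm["t"])
for z in (45,60,75): print(proj(cm,np.array([518.4,170.5,z])))
E
```

```text
clock: 1.02
tool_pos: [152.4, -528.2, 230.6]
tcp_rot: [-0.001, 0.713, 0.701, 0.0]
force: [-0.6, 0.5, -0.6]
gripper_width: 0.702
finger_force: 0.0
clock: 2.68
tool_pos: [516.7, 166.4, 230.9]
tcp_rot: [-0.0, 0.715, 0.699, -0.0]
force: [0.3, -0.7, 0.5]
gripper_width: 0.703
finger_force: 0.0
clock: 2.85
tool_pos: [516.3, 165.9, 229.8]
tcp_rot: [-0.001, 0.714, 0.7, -0.001]
force: [0.7, -0.6, 0.5]
gripper_width: 0.703
finger_force: 0.0
[516.2898598  165.91760523 229.80567976] 2.85 [[0.019, 1.0, -0.003], [1.0, -0.019, -0.001], [-0.001, -0.003, -1.0]]
{'mtx': [[406.406, 0.0, 322.237], [0.0, 406.406, 235.808], [0.0, 0.0, 1.0]], 'k1': -0.021, 'R': [[1.0, -0.019, -0.004], [-0.017, -0.945, 0.326], [-0.01, -0.325, -0.945]], 't': [-512.324, 124.586, 438.817]} [518.63900064 250.77998489 372.39919794]
[325.30825044 198.63961696]
[325.37224723 203.17143076]
[325.44213719 208.12211104]
```

View pics/w1.png

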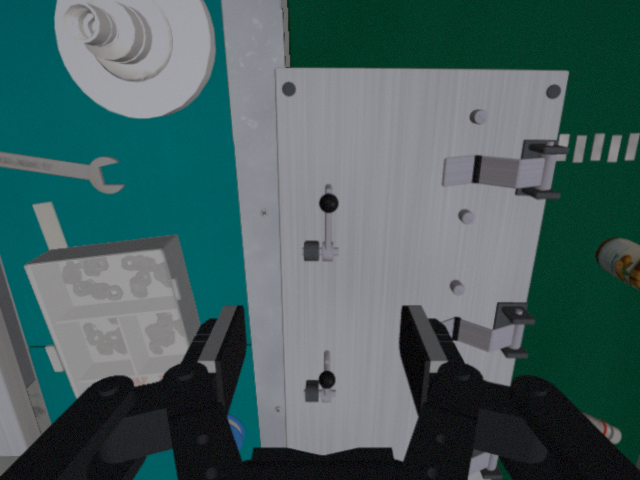

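Wrist view: knob0 is at (329,203) and knob1 at (327,380). Pins of the left station are at (479,117) and (466,216), the next pin is at (457,287), and the plate corners are at (276,69) and (567,70). Next I'll refit using these.

```bash
cat > fit2.py <<'E'
from fit import *
cw=camera_model("wrist")
P=[((479,116),(52.5,204,22)),((466,215),(52.5,116,22)),((457,286),(52.5,44,22)),((276,69),(-120,242,8)),((568,70),(128,242,8))]
f2=lambda q:np.concatenate([(proj(cw,w(q,X))-p)for p,X in P])
o2=least_squares(f2,q);print("wrist only",o2.x,o2.fun.reshape(-1,2).round(1).tolist())
q2=least_squares(lambda q:np.r_[f(q)*2.2/2,f2(q)],q).x;print("both",q2)
qq=o2.x
for i,uv in((0,(329,203)),(1,(327,380))):
    def kn(a): return w(qq,(-74,160*(1-i)-76+58*np.cos(a)-22*np.sin(a),23+58*np.sin(a)+22*np.cos(a)))
    a=min(np.linspace(0,1.5,301),key=lambda a:np.linalg.norm(proj(cw,kn(a))-uv)); print(i,a,kn(a),proj(cw,kn(a)),shift(kn(a)))
E
python3 fit2.py | tail -4
```

```text
wrist only [ 5.90496696e+02  2.91120624e+01 -2.43610518e-02] [[0.7, -0.3], [1.3, 2.3], [1.2, 3.4], [-3.4, -2.5], [0.5, -1.1]]
both [ 5.90394272e+02  2.88621707e+01 -2.42673219e-02]
0 0.18 [519.85881424 167.99819851  55.0282765 ] [327.34512808 202.90646716] [  3.59626856   4.1075273  175.31541831]
1 0.34 [515.82060858   2.26615942  63.08285399] [326.00655594 379.99546943] [-162.19272959    3.39150184  167.45491547]
```

```bash
python3 -m crank '[[[0,0,0],[3.6,3.5,35],40],[[0,0,0],[0,0,40],40],[[0,0,0],[0,0,40],40],[[0,0,0],[0,0,40],40],[[0,0,0],[0,0,15],40],[[0,0,0],[0,0,15],40],[[0,0,0],[0,0,0],40],[[0,0,0],[0,0,0],8],[[0,0,0],[0,0,0],8],[[0,0,0],[0,0,0],8],[[0,0,0],[0,0,0],8],[[0,0,0],[0,0,0],8]]' 40
```

```text
clock: 3.9
tool_pos: [520.8, 167.6, 47.7]
tcp_rot: [0.001, 0.714, 0.7, 0.001]
force: [0.2, -1.6, 0.8]
gripper_width: 0.147
finger_force: 39.0
```

Run:
```python
from h import *
crop("w2",get_image("wrist"),200,150,440,330,3)
```

```text
(no output)
```

View pics/w2.png

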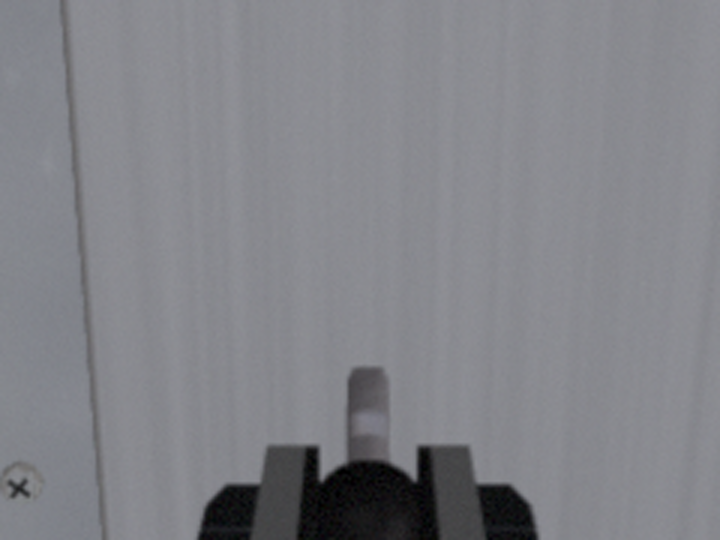

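The knob sits squarely between the fingers, so I'll lead it round its arc.

```bash
python3 -m crank '[[[0,0,0],[-3.9,0,-5.2],8],[[0,0,0],[-3.8,0,-5.1],8],[[0,0,0],[-4.7,0,-4.1],8],[[0,0,0],[-4.6,0,-4.1],8],[[0,0,0],[-5.4,0,-3.1],8],[[0,0,0],[-5.4,0,-3],8],[[0,0,0],[-5.9,0,-2],8],[[0,0,0],[-5.8,0,-1.9],8],[[0,0,0],[-6.2,0,-0.8],8],[[0,0,0],[-6.1,0,-0.7],8],[[0,0,0],[-4.7,0,0.2],8],[[0,0,0],[-4.6,0,0.3],8],[[0,0,0],[-5,0,1],8],[[0,0,0],[-4.9,0,1.1],8],[[0,0,0],[-2,0,0.5],8],[[0,0,0],[0,0,0],8]]'
python3 -m crank '[[[0,0,0],[0,0,0],30],[[0,0,0],[0,0,0],30],[[0,0,0],[0,0,-30],40],[[0,0,0],[0,0,-40],40],[[0,0,0],[20,0,-40],60],[[0,0,0],[40,0,-10],85],[[0,0,0],[40,0,0],85],[[0,0,0],[0,0,0],85],[[0,0,0],[0,0,0],85]]'
python3 - <<'E'
from h import *
cm=camera_model("wrist");crop("w3",get_image("wrist"),0,0,640,480,1)
s=r.sense();print(s["tool_pos"],shift([554,405,64]))
q=[590.2,28.5,-.023]
c,sn=np.cos(q[2]),np.sin(q[2])
W=lambda X:np.array([q[0]+c*X[0]-sn*X[1],q[1]+sn*X[0]+c*X[1],X[2]])
for a in (.18,.8,1.2,1.35,1.5): print(a,proj(cm,W((-74,84+58*np.cos(a)-22*np.sin(a),23+58*np.sin(a)+22*np.cos(a)))))
E
```

```text
clock: 5.28
tool_pos: [518.2, 94.4, 72.8]
tcp_rot: [-0.0, 0.714, 0.7, -0.0]
force: [0.1, -0.0, 0.4]
gripper_width: 0.092
finger_force: 0.0
clock: 6.03
tool_pos: [520.1, 195.6, 190.6]
tcp_rot: [0.0, 0.713, 0.702, 0.0]
force: [-0.4, -0.4, -1.1]
gripper_width: 0.992
finger_force: 0.0
[520.03724772 194.14914224 190.07530149] [211.54715684  30.28435872 125.84590759]
0.18 [321.79079948 258.22181048]
0.8 [321.46825721 309.16713418]
1.2 [321.24204474 342.74379602]
1.35 [321.16806546 353.29401712]
1.5 [321.10388563 362.18385029]
```

View pics/w3.png

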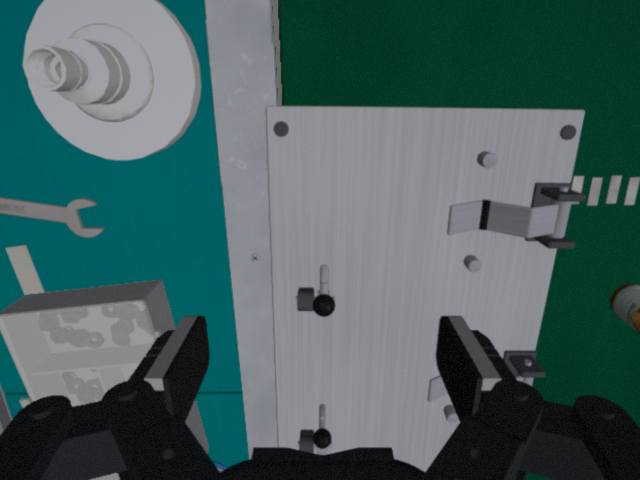

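Knob0 came out of the grip partway: it is now at (323,305), about 0.75 rad. I'll re-grip it deeper and continue the arc.

```bash
python3 -m crank '[[[0,0,0],[-35,-0.5,0],50],[[0,0,0],[-17.5,0,30],50],[[0,0,0],[0,0,40],50],[[0,0,0],[0,0,38],50],[[0,0,0],[0,0,20],50],[[0,0,0],[0,0,0],50],[[0,0,0],[0,0,0],5],[[0,0,0],[0,0,0],5],[[0,0,0],[0,0,0],5],[[0,0,0],[0,0,0],5],[[0,0,0],[0,0,0],5],[[0,0,0],[0,0,0],5]]' 50
python3 -m crank '[[[0,0,0],[-3.9,0,-1.7],5],[[0,0,0],[-3.9,0,-1.6],5],[[0,0,0],[-4.6,0,-1.1],5],[[0,0,0],[-4.5,0,-1.1],5],[[0,0,0],[-4.6,0,-0.5],5]]'
```

```text
clock: 7.08
tool_pos: [520.3, 141.8, 64.8]
tcp_rot: [0.001, 0.714, 0.7, 0.002]
force: [-0.4, 1.1, 6.5]
gripper_width: 0.146
finger_force: 48.9
clock: 7.5
tool_pos: [519.8, 120.3, 69.8]
tcp_rot: [0.001, 0.714, 0.7, 0.002]
force: [1.5, 4.6, 5.3]
gripper_width: 0.145
finger_force: 49.5
```

```bash
python3 -m crank '[[[0,0,0],[-4.6,0,-0.4],5],[[0,0,0],[-4.6,0,0.2],5],[[0,0,0],[-4.7,0,0.3],5],[[0,0,0],[-4.8,0,1],5],[[0,0,0],[-4.9,0,1.1],5],[[0,0,0],[0,0,0],5]]'
```

```text
clock: 8.0
tool_pos: [517.1, 94.5, 65.1]
tcp_rot: [-0.0, 0.715, 0.7, -0.001]
force: [0.8, -0.6, -0.6]
gripper_width: 0.065
finger_force: 0.0
```

```bash
python3 -m crank '[[[0,0,0],[0,0,0],50],[[0,0,0],[0,0,0],50],[[0,0,0],[0,0,0],50],[[0,0,0],[0,0,-40],50],[[0,0,0],[0,0,-40],50],[[0,0,0],[-30,0,-40],85],[[0,0,0],[0,0,0],85],[[0,0,0],[0,0,0],85]]'
cat > q.py <<'E'
from h import *
q=[590.2,28.5,-.023]
c,sn=np.cos(q[2]),np.sin(q[2])
W=lambda X:np.array([q[0]+c*X[0]-sn*X[1],q[1]+sn*X[0]+c*X[1],X[2]])
kn=lambda i,a:W((-74,160*(1-i)-76+58*np.cos(a)-22*np.sin(a),23+58*np.sin(a)+22*np.cos(a)))
E
python3 - <<'E'
from q import *
cm=camera_model("wrist");crop("w4",get_image("wrist"),200,0,520,240,2.4)
s=r.sense();print(s["tool_pos"])
f=lambda p:((p-[200,0])*2.4).round()
for a in (.75,1,1.2,1.35,1.5): print(a,f(proj(cm,kn(0,a))))
print("piv",f(proj(cm,W((-74,84,23)))),"pins",f(proj(cm,W((52.5,204,22)))),f(proj(cm,W((52.5,116,22)))),f(proj(cm,W((-120,242,8)))))
E
```

```text
clock: 8.67
tool_pos: [519.3, 70.5, 183.1]
tcp_rot: [0.002, 0.715, 0.7, 0.003]
force: [0.8, 0.0, 0.5]
gripper_width: 0.975
finger_force: 0.0
[517.85912446  70.926874   180.42956798]
0.75 [282. 291.]
1 [282. 354.]
1.2 [282. 405.]
1.35 [282. 442.]
1.5 [282. 475.]
piv [283. 373.] pins [746. -69.] [704. 266.] [ 114. -217.]
```

View pics/w4.png

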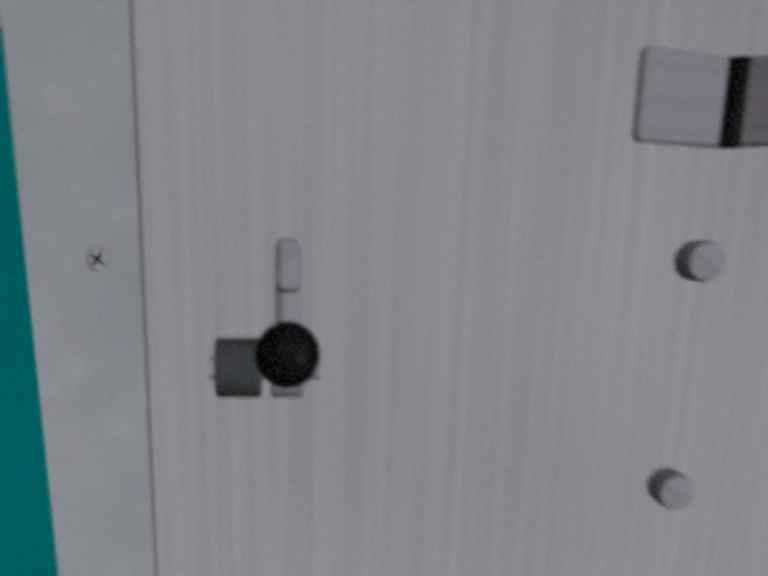

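Knob0 is at crop (287,354), a ≈ 1.0 rad. I'll finish by pushing the bar toward −y with shut fingers.

```bash
python3 -m crank '[[[0,0,0],[36,0,0],0],[[0,0,0],[36,1,0],0],[[0,0,0],[36,0,0],0],[[0,0,0],[0,0,30],0],[[0,0,0],[0,0,40],0],[[0,0,0],[0,0,40],0],[[0,0,0],[0,0,0],0],[[0,0,0],[-8,0,0],0],[[0,0,0],[-8,0,0],0],[[0,0,0],[-6,0,0],0],[[0,0,0],[-6,0,0],0],[[0,0,0],[-5,0,0],0],[[0,0,0],[-4,0,0],0],[[0,0,0],[0,0,0],0]]'
python3 -m crank '[[[0,0,0],[-3,0,0],0],[[0,0,0],[-3,0,0],0],[[0,0,0],[0,0,0],0]]'
```

```text
clock: 9.88
tool_pos: [520.7, 140.7, 70.8]
tcp_rot: [0.001, 0.715, 0.7, 0.001]
force: [-0.7, -0.2, 0.2]
gripper_width: -0.002
finger_force: 0.0
clock: 10.13
tool_pos: [519.9, 136.8, 69.9]
tcp_rot: [-0.001, 0.714, 0.7, 0.001]
force: [0.1, 3.7, 1.0]
gripper_width: -0.001
finger_force: 2.1
```

```bash
python3 -m crank '[[[0,0,0],[-3,0,0],0],[[0,0,0],[-3,0,0],0],[[0,0,0],[0,0,0],0]]';python3 -m crank '[[[0,0,0],[-3,0,0],0],[[0,0,0],[-3,0,0],0],[[0,0,0],[0,0,0],0]]'
```

```text
clock: 10.38
tool_pos: [519.9, 136.1, 70.2]
tcp_rot: [-0.004, 0.714, 0.7, 0.005]
force: [1.0, 17.0, 0.4]
gripper_width: 0.0
finger_force: 8.8
clock: 10.63
tool_pos: [519.9, 135.4, 70.4]
tcp_rot: [-0.008, 0.713, 0.701, 0.009]
force: [0.6, 31.6, -0.6]
gripper_width: -0.002
finger_force: 15.4
```

```bash
python3 -m crank '[[[0,0,0],[20,0,0],0],[[0,0,0],[20,0,0],0],[[0,0,0],[0,0,-40],60],[[0,0,0],[0,0,-40],60],[[0,0,0],[0,0,-40],85],[[0,0,0],[35,5,-30],85],[[0,0,0],[35,5,0],85],[[0,0,0],[35,5,0],85],[[0,0,0],[35,5,0],85],[[0,0,0],[35,5,0],85],[[0,0,0],[30,5,0],85],[[0,0,0],[30,5,0],85],[[0,0,0],[0,0,0],85],[[0,0,0],[0,0,0],85]]'
python3 - <<'E'
from q import *
cm=camera_model("wrist");im=get_image("wrist");cv2.imwrite("pics/w5.png",im[:,:,::-1])
print(r.sense()["tool_pos"],proj(cm,np.array([554,405,91])),proj(cm,np.array([554,405,17])))
E
```

```text
clock: 11.8
tool_pos: [559.0, 395.4, 214.4]
tcp_rot: [0.0, 0.713, 0.701, -0.002]
force: [-0.3, -0.9, 0.5]
gripper_width: 0.995
finger_force: 0.0
[559.23702319 394.28934096 215.1585391 ] [314.88780154 212.88621326] [316.65632078 189.05202699]
```

View pics/w5.png

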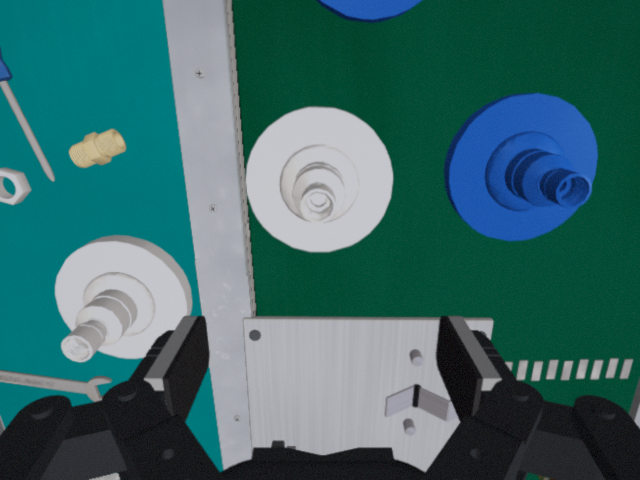

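Run:
```python
from q import *
cm=camera_model("wrist")
p=atz(cm,(317,203),91);d=atz(cm,(319.5,179.5),17);print(p,d,shift([*((p+d)/2)[:2],66]), "B",atz(cm,(77,347),91))
```

```text
[555.89797624 410.61145759  91.        ] [556.95888102 411.96258747  17.        ] [ 17.34736283  -2.90852015 149.11635954] B [366.7572817  299.35802688  91.        ]
```

```bash
python3 -m crank '[[[0,0,0],[17.3,-3,29],60],[[0,0,0],[0,0,40],60],[[0,0,0],[0,0,40],60],[[0,0,0],[0,0,25],60],[[0,0,0],[0,0,15],60],[[0,0,0],[0,0,0],60],[[0,0,0],[0,0,0],10],[[0,0,0],[0,0,0],10],[[0,0,0],[0,0,0],10],[[0,0,0],[0,0,0],10],[[0,0,0],[0,0,0],10],[[0,0,0],[0,0,0],10]]' 80
```

```text
clock: 12.85
tool_pos: [558.3, 412.4, 71.2]
tcp_rot: [0.001, 0.714, 0.7, 0.002]
force: [-0.2, -1.1, 6.9]
gripper_width: 0.256
finger_force: 79.2
```

```bash
python3 -m crank '[[[0,0,0],[0,0,-10],10],[[0,0,0],[0,0,-20],10],[[0,0,0],[0,0,-25],10],[[0,0,0],[0,0,-25],10],[[0,0,0],[-15,-1,0],10],[[0,0,0],[-26,-1.5,0],10],[[0,0,0],[-28,-1.5,0],10],[[0,0,0],[-28,-1.5,0],10],[[0,0,0],[-28,-1.5,0],10],[[0,0,0],[-28,-1.5,0],10],[[0,0,0],[-28,-1.5,0],10],[[0,0,0],[-26,-1.5,0],10],[[0,0,0],[-16,-0.5,0],10],[[0,0,0],[0,0,0],10],[[0,0,0],[0,0,0],10]]' 80
python3 - <<'E'
from q import *
cm=camera_model("wrist");im=get_image("wrist");cv2.imwrite("pics/w6.png",im[:,:,::-1])
print(r.sense()["tool_pos"],shift(W((-52,160,79))),W((0,160,8)))
E
```

```text
clock: 14.1
tool_pos: [540.4, 189.0, 148.0]
tcp_rot: [0.0, 0.715, 0.7, 0.0]
force: [-0.2, 0.2, -2.6]
gripper_width: 0.258
finger_force: 78.9
[540.22824992 189.56821617 147.63291652] [ 0.12416792  1.67607709 68.63259201] [593.87967556 188.45768187   8.        ]
```

View pics/w6.png

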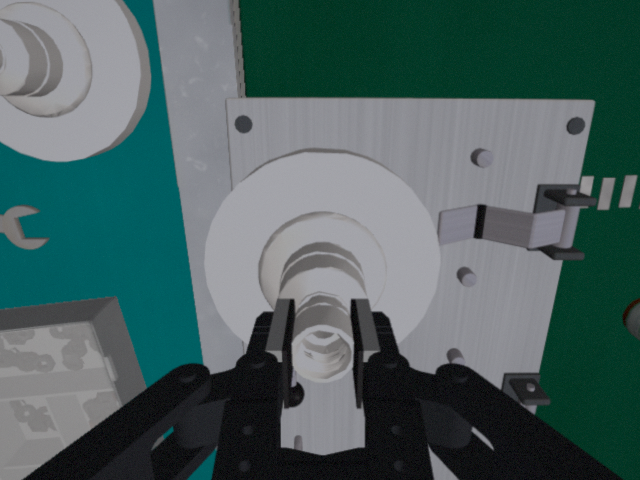

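```bash
python3 -m crank '[[[0,0,0],[0,1.5,15],10],[[0,0,0],[0,0,20],10],[[0,0,0],[0,0,15],10],[[0,0,0],[0,0,10],10],[[0,0,0],[0,0,4],10],[[0,0,0],[0,0,2],10],[[0,0,0],[0,0,0],10]]'
python3 -m crank '[[[0,0,0],[0,0,2],10],[[0,0,0],[0,0,0],10]]'
```

```text
clock: 14.73
tool_pos: [541.9, 189.8, 81.6]
tcp_rot: [0.0, 0.714, 0.7, -0.0]
force: [0.5, 0.5, -2.8]
gripper_width: 0.256
finger_force: 80.4
clock: 14.9
tool_pos: [542.5, 189.5, 80.5]
tcp_rot: [0.001, 0.714, 0.7, 0.001]
force: [-0.8, 0.3, -2.2]
gripper_width: 0.255
finger_force: 80.4
```

```bash
python3 -m crank '[[[0,0,0],[0,0,1.5],10],[[0,0,0],[0,0,0],10]]';python3 -m crank '[[[0,0,0],[0,0,1.5],10],[[0,0,0],[0,0,0],10]]'
```

```text
clock: 15.07
tool_pos: [542.6, 189.4, 79.2]
tcp_rot: [0.001, 0.714, 0.7, 0.001]
force: [0.4, 0.2, -0.4]
gripper_width: 0.258
finger_force: 80.7
clock: 15.23
tool_pos: [542.6, 189.4, 79.2]
tcp_rot: [0.001, 0.714, 0.7, 0.001]
force: [-2.6, -0.1, 5.6]
gripper_width: 0.258
finger_force: 81.5
```

```bash
python3 -m crank '[[[0,0,0],[0,4,0],10],[[0,0,0],[0,4,0],10],[[0,0,0],[0,4,0],10],[[0,0,0],[0,4,0],10],[[0,0,0],[0,4,0],10],[[0,0,0],[0,4,0],10],[[0,0,0],[0,4,0],10],[[0,0,0],[0,4,0],10],[[0,0,0],[0,4,0],10],[[0,0,0],[0,4,0],10],[[0,0,0],[0,4,0],10],[[0,0,0],[0,0,0],10]]'
python3 -m crank '[[[0,0,0],[0,3,0],10],[[0,0,0],[0,2,0],10],[[0,0,0],[0,0,0],10]]'
python3 -m crank '[[[0,0,0],[0,2,0],10],[[0,0,0],[0,2,0],10],[[0,0,0],[0,0,0],10]]'
```

```text
clock: 16.23
tool_pos: [584.8, 189.1, 79.4]
tcp_rot: [-0.001, 0.714, 0.7, -0.0]
force: [-7.4, 0.8, 8.9]
gripper_width: 0.256
finger_force: 81.9
clock: 16.48
tool_pos: [588.1, 189.1, 79.7]
tcp_rot: [-0.002, 0.714, 0.7, -0.002]
force: [-12.1, 0.5, 13.0]
gripper_width: 0.256
finger_force: 82.3
clock: 16.73
tool_pos: [593.6, 189.1, 79.4]
tcp_rot: [-0.001, 0.714, 0.7, -0.0]
force: [-8.4, 1.2, 8.7]
gripper_width: 0.256
finger_force: 81.9
```

```bash
python3 -m crank '[[[0,0,0],[0,2,0],10],[[0,0,0],[0,0,0],10]]'
python3 -m crank '[[[0,0,0],[0,2,0],10],[[0,0,0],[0,0,0],10]]'
```

```text
clock: 16.9
tool_pos: [594.1, 189.2, 79.7]
tcp_rot: [-0.003, 0.714, 0.7, -0.001]
force: [-12.9, 0.9, 12.5]
gripper_width: 0.258
finger_force: 82.3
clock: 17.07
tool_pos: [594.7, 189.3, 80.0]
tcp_rot: [-0.004, 0.714, 0.7, -0.002]
force: [-16.0, 1.0, 15.7]
gripper_width: 0.256
finger_force: 82.7
```

```bash
python3 -m crank '[[[0,0,0],[0,-1,0],50],[[0,0,0],[0,0,0],50],[[0,0,0],[0,0,0],60],[[0,0,0],[0,0,0],60],[[0,0,0],[0,0,-20],60],[[0,0,0],[0,0,-40],60],[[0,0,0],[0,0,-20],30],[[0,0,0],[-32,-20,0],0],[[0,0,0],[-32,-20,0],0],[[0,0,0],[-32,-20,0],0],[[0,0,0],[-32,-20,0],0],[[0,0,0],[0,0,0],0],[[0,0,0],[0,0,0],0]]'
python3 - <<'E'
from q import *
print(shift(W((-73,30,78))),shift(W((-73,47,78))))
E
```

```text
clock: 18.15
tool_pos: [514.9, 60.3, 156.7]
tcp_rot: [0.0, 0.715, 0.699, 0.0]
force: [-0.9, 0.5, 0.2]
gripper_width: -0.001
finger_force: 0.0
[-6.10358816e-02  2.97390796e+00  7.86606266e+01] [16.93896346  2.96919424 78.66112284]
```

```bash
python3 -m crank '[[[0,0,0],[0,4,38],0],[[0,0,0],[0,0,40],0],[[0,0,0],[0,0,0],0],[[0,0,0],[6,0,0],0],[[0,0,0],[6,0,0],0],[[0,0,0],[6,0,0],0],[[0,0,0],[6,0,0],0],[[0,0,0],[6,0,0],0],[[0,0,0],[6,0,0],0],[[0,0,0],[6,0,0],0],[[0,0,0],[6,0,0],0],[[0,0,0],[6,0,0],0],[[0,0,0],[6,0,0],0],[[0,0,0],[0,0,0],0]]'
python3 -m crank '[[[0,0,0],[-3,0,0],0],[[0,0,0],[0,0,-20],0],[[0,0,0],[12,0,0],0],[[0,0,0],[12,0,0],0],[[0,0,0],[3,0,8],0],[[0,0,0],[4,0,6],0],[[0,0,0],[4,0,6],0],[[0,0,0],[4,0,6],0],[[0,0,0],[4,0,6],0],[[0,0,0],[3,0,6],0],[[0,0,0],[3,0,5],0],[[0,0,0],[2,0,4],0],[[0,0,0],[0,0,0],0]]'
```

```text
clock: 19.32
tool_pos: [520.0, 122.9, 78.1]
tcp_rot: [-0.001, 0.714, 0.7, -0.0]
force: [-0.2, -0.5, -0.0]
gripper_width: -0.002
finger_force: 0.0
clock: 20.4
tool_pos: [522.2, 172.9, 52.4]
tcp_rot: [-0.001, 0.713, 0.701, 0.003]
force: [-1.3, 5.4, 8.8]
gripper_width: 0.003
finger_force: 3.6
```

```bash
python3 -m crank '[[[0,0,0],[-3,0,2],0],[[0,0,0],[0,0,2],0],[[0,0,0],[0,0,0],0]]'; python3 -m crank '[[[0,0,0],[0,0,-30],0],[[0,0,0],[0,0,-40],0],[[0,0,0],[-20,0,-40],60],[[0,0,0],[-30,0,-40],85],[[0,0,0],[-30,0,0],85],[[0,0,0],[0,0,0],85],[[0,0,0],[0,0,0],85]]'
python3 - <<'E'
from q import *
cm=camera_model("wrist");im=get_image("wrist");cv2.imwrite("pics/w7.png",im[:,:,::-1])
print(r.sense()["tool_pos"],[(a,proj(cm,kn(0,a)).round()) for a in(0,.1,.2,.4)],[(a,proj(cm,kn(1,a)).round()) for a in(0,.3,.5)])
print("pins",[proj(cm,W((52.5,y,22))).round() for y in(204,116,44)])
print("neck at seat",proj(cm,W((0,160,99))),"disc",proj(cm,W((0,160,25))))
E
```

```text
clock: 20.65
tool_pos: [522.8, 171.4, 51.7]
tcp_rot: [-0.002, 0.714, 0.7, 0.005]
force: [-5.1, 10.1, 19.0]
gripper_width: -0.003
finger_force: 9.5
clock: 21.23
tool_pos: [519.4, 91.7, 186.6]
tcp_rot: [-0.001, 0.715, 0.699, -0.001]
force: [-0.1, -0.1, -0.3]
gripper_width: 0.71
finger_force: 0.0
[518.96778553  92.62841099 185.91439152] [(0, array([320., 103.])), (0.1, array([320., 107.])), (0.2, array([320., 113.])), (0.4, array([320., 126.]))] [(0, array([320., 315.])), (0.3, array([320., 336.])), (0.5, array([320., 353.]))]
pins [array([507.,   7.]), array([491., 140.]), array([479., 232.])]
neck at seat [459.44050475  69.61103819] disc [426.02100433  76.12753495]
```

View pics/w7.png

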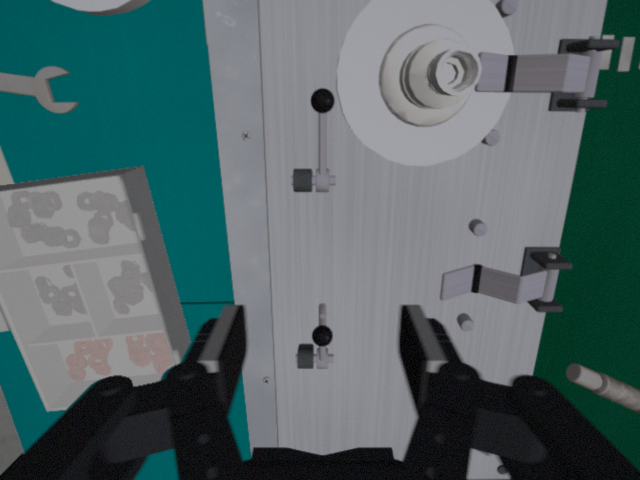

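Left head is seated under its arm, touching the pins, and lever0 is down: knob at (322,101) against a predicted (320,103). Next is station 1's lever, with its knob at (322,336), a ≈ 0.3. I'll pinch it to about 1.0, then push.

```bash
python3 -m crank '[[[0,0,0],[-30,0,0],50],[[0,0,0],[-30,0.5,0],50],[[0,0,0],[-29.5,0,20],50],[[0,0,0],[0,0,40],50],[[0,0,0],[0,0,40],50],[[0,0,0],[0,0,25],50],[[0,0,0],[0,0,16],50],[[0,0,0],[0,0,0],50],[[0,0,0],[0,0,0],5],[[0,0,0],[0,0,0],5],[[0,0,0],[0,0,0],5],[[0,0,0],[0,0,0],5],[[0,0,0],[0,0,0],5],[[0,0,0],[0,0,0],5]]' 50
python3 -m crank '[[[0,0,0],[-4,0,-4.3],5],[[0,0,0],[-4,0,-4.2],5],[[0,0,0],[-5,0,-3.6],5],[[0,0,0],[-5,0,-3.6],5],[[0,0,0],[-5.7,0,-2.6],5],[[0,0,0],[-5.6,0,-2.5],5],[[0,0,0],[-6,0,-1.6],5],[[0,0,0],[0,0,0],5]]'
```

```text
clock: 22.45
tool_pos: [517.1, 4.5, 48.0]
tcp_rot: [-0.002, 0.714, 0.7, -0.001]
force: [-5.6, 2.5, 1.1]
gripper_width: 0.147
finger_force: 48.7
clock: 23.12
tool_pos: [519.6, -33.7, 71.1]
tcp_rot: [0.002, 0.715, 0.699, 0.001]
force: [-0.4, -2.1, -0.7]
gripper_width: 0.059
finger_force: 0.8
```

```bash
python3 -m crank '[[[0,0,0],[0,0,0],40],[[0,0,0],[0,0,0],40],[[0,0,0],[0,0,-40],60],[[0,0,0],[0,0,-40],85],[[0,0,0],[30,0,-30],85],[[0,0,0],[30,0,0],85],[[0,0,0],[0,0,0],85]]'
cat > knob.py <<'E'
from q import *
import sys
def knob(i,im=None,cm=None):
    cm=camera_model("wrist");im=get_image("wrist")
    A=np.linspace(0,1.5,151);P=np.array([proj(cm,kn(i,a)+[2,0,0]) for a in A])
    m=(im.max(2)<45).astype(np.uint8);n,l,st,ce=cv2.connectedComponentsWithStats(m)
    out=[]
    for j in range(1,n):
        if 60<st[j,4]<2500 and abs(ce[j,0]-P[:,0].mean())<15:
            k=np.argmin(np.linalg.norm(P-ce[j],axis=1));d=np.linalg.norm(P[k]-ce[j])
            if d<20: out.append((ce[j].round(),st[j,2:].tolist(),A[k].round(2),d.round(1)))
    print(i,"range",P[0].round(),P[-1].round(),out)
if __name__=="__main__":
    print(r.sense()["tool_pos"]);[knob(int(x)) for x in sys.argv[1:]]
E
python3 knob.py 0 1 2
```

```text
clock: 23.7
tool_pos: [521.5, 32.3, 183.8]
tcp_rot: [0.002, 0.712, 0.702, 0.005]
force: [0.4, -0.1, -0.3]
gripper_width: 0.992
finger_force: 0.0
[521.45391177  32.30070427 183.79555466]
0 range [316.   4.] [316. 135.] [(array([315.,   6.]), [23, 16, 299], np.float64(0.1), np.float64(1.1))]
1 range [318. 245.] [317. 364.] [(array([313., 296.]), [36, 22, 454], np.float64(0.66), np.float64(4.3))]
2 range [319. 419.] [318. 523.] []
```

```bash
python3 -m crank '[[[0,0,0],[0,-3,0],0],[[0,0,0],[0,0,0],0],[[0,0,0],[0,0,0],0],[[0,0,0],[0,0,40],0],[[0,0,0],[0,0,40],0],[[0,0,0],[0,0,40],0],[[0,0,0],[0,0,4],0],[[0,0,0],[-7,0,0],0],[[0,0,0],[-7,0,0],0],[[0,0,0],[-7,0,0],0],[[0,0,0],[-7,0,0],0],[[0,0,0],[-7,0,0],0],[[0,0,0],[-7,0,0],0],[[0,0,0],[-7,0,0],0],[[0,0,0],[-6,0,0],0],[[0,0,0],[0,0,0],0]]'
python3 -m crank '[[[0,0,0],[-4,0,0],0],[[0,0,0],[-4,0,0],0],[[0,0,0],[0,0,0],0]]'
```

```text
clock: 25.18
tool_pos: [519.0, -23.8, 61.5]
tcp_rot: [0.0, 0.714, 0.7, 0.007]
force: [-1.4, 15.4, 13.7]
gripper_width: -0.002
finger_force: 10.6
clock: 25.43
tool_pos: [518.9, -24.6, 61.7]
tcp_rot: [-0.005, 0.714, 0.7, 0.012]
force: [-2.6, 33.6, 16.1]
gripper_width: 0.0
finger_force: 20.9
```

```bash
python3 -m crank '[[[0,0,0],[15,0,0],0],[[0,0,0],[15,0,0],0],[[0,0,0],[0,0,-40],0],[[0,0,0],[0,0,-40],0],[[0,0,0],[0,0,-40],60],[[0,0,0],[20,-16,-30],85],[[0,0,0],[33,-16,0],85],[[0,0,0],[33,-16,0],85],[[0,0,0],[33,-16,0],85],[[0,0,0],[33,-16,0],85],[[0,0,0],[33,-16,0],85],[[0,0,0],[33,-16,0],85],[[0,0,0],[33,-16,0],85],[[0,0,0],[33,-16,0],85],[[0,0,0],[0,-16,0],85],[[0,0,0],[0,0,0],85],[[0,0,0],[0,0,0],85]]'
cat > head.py <<'E'
from q import *
import sys
from scipy.optimize import minimize
cm=camera_model("wrist");im=get_image("wrist");cv2.imwrite(f"pics/{sys.argv[1]}.png",im[:,:,::-1])
g=cv2.GaussianBlur(cv2.cvtColor(im,cv2.COLOR_RGB2GRAY),(5,5),0)
hsv=cv2.cvtColor(im,cv2.COLOR_RGB2HSV)
m=((hsv[:,:,1]<40)&(hsv[:,:,2]>120)).astype(np.uint8)
m=cv2.morphologyEx(m,cv2.MORPH_OPEN,np.ones((7,7)))
n,l,st,ce=cv2.connectedComponentsWithStats(m)
print(r.sense()["tool_pos"])
for j in range(1,n):
    if st[j,4]>3000: print("blob",st[j].tolist(),ce[j].round())
c=cv2.HoughCircles(g,cv2.HOUGH_GRADIENT,1.5,60,param1=100,param2=45,minRadius=55,maxRadius=100)
if c is not None:
    for x,y,rr in c[0][:6]: p=atz(cm,(x,y),17);print("circle",x,y,rr,p.round(1),"shift to z66",shift([p[0],p[1],66]).round(1))
E
python3 head.py w8
```

```text
clock: 26.85
tool_pos: [362.3, 282.0, 207.4]
tcp_rot: [0.001, 0.714, 0.7, 0.002]
force: [-0.5, 0.2, 0.4]
gripper_width: 0.993
finger_force: 0.0
[362.62784712 281.60402936 206.98642314]
blob [394, 0, 246, 466, 50132] [499. 253.]
blob [251, 105, 150, 148, 17307] [325. 178.]
blob [0, 315, 133, 90, 8807] [ 67. 356.]
blob [201, 374, 147, 96, 10243] [276. 416.]
circle 326.25 179.25 74.5 [366.9 302.1  17. ] shift to z66 [ 20.4   3.3 141. ]
circle 581.25 311.25 80.2 [603.9 172.9  17. ] shift to z66 [-103.9  242.9  141.9]
```

```bash
python3 -m crank '[[[0,0,0],[19.6,3.3,21],60],[[0,0,0],[0,0,40],60],[[0,0,0],[0,0,40],60],[[0,0,0],[0,0,25],60],[[0,0,0],[0,0,13],60],[[0,0,0],[0,0,0],60],[[0,0,0],[0,0,0],10],[[0,0,0],[0,0,0],10],[[0,0,0],[0,0,0],10],[[0,0,0],[0,0,0],10],[[0,0,0],[0,0,0],10],[[0,0,0],[0,0,0],10]]' 80
python3 -m crank '[[[0,0,0],[0,0,-10],10],[[0,0,0],[0,0,-20],10],[[0,0,0],[0,0,-30],10],[[0,0,0],[0,0,-30],10],[[0,0,0],[0,0,-20],10],[[0,0,0],[0,0,-10],10],[[0,0,0],[0,0,0],10]]'
python3 - <<'E'
from q import *
print(shift(W((-52,0,79))),W((0,0,8)))
E
```

```text
clock: 27.9
tool_pos: [366.4, 301.9, 68.5]
tcp_rot: [0.001, 0.714, 0.7, 0.002]
force: [0.1, -2.2, 5.7]
gripper_width: 0.256
finger_force: 78.6
clock: 28.48
tool_pos: [365.8, 302.2, 188.6]
tcp_rot: [0.001, 0.714, 0.7, 0.002]
force: [0.3, 0.3, -4.8]
gripper_width: 0.261
finger_force: 79.0
[-269.36365472  177.3107431   109.62219386] [590.2  28.5   8. ]
```

```bash
python3 -m crank '[[[0,0,0],[-12,8,0],10],[[0,0,0],[-24,16,0],10],[[0,0,0],[-27,17.8,0],10],[[0,0,0],[-27,17.8,0],10],[[0,0,0],[-27,17.8,0],10],[[0,0,0],[-27,17.8,0],10],[[0,0,0],[-27,17.8,0],10],[[0,0,0],[-27,17.8,0],10],[[0,0,0],[-27,17.8,0],10],[[0,0,0],[-24,15.5,0],10],[[0,0,0],[-15,9,0],10],[[0,0,0],[-5.4,3,0],10],[[0,0,0],[0,0,20],10],[[0,0,0],[0,0,30],10],[[0,0,0],[0,0,30],10],[[0,0,0],[0,0,20],10],[[0,0,0],[0,0,6],10],[[0,0,0],[0,0,0],10],[[0,0,0],[0,0,0],10]]'
python3 - <<'E'
from q import *
print(shift(W((-52,0,76.5))))
E
```

```text
clock: 30.07
tool_pos: [540.3, 42.0, 87.6]
tcp_rot: [-0.004, 0.713, 0.701, 0.014]
force: [0.5, 31.1, 21.7]
gripper_width: 0.255
finger_force: 89.8
[-12.64883235  -2.03458813  10.78483152]
```

Unexpected contact: 31 N along +y while lowering. I'll back up and look.

```bash
python3 -m crank '[[[0,0,0],[0,0,-10],10],[[0,0,0],[0,0,-20],10],[[0,0,0],[0,0,-30],10],[[0,0,0],[0,0,-40],10],[[0,0,0],[0,0,0],10]]'
python3 - <<'E'
from h import *
a=cv2.resize(get_image("side")[130:280,230:430,::-1],None,fx=3.2,fy=3.2,interpolation=cv2.INTER_CUBIC)[:,:400]
b=cv2.resize(get_image("wrist")[:,:,::-1],(400,300));cc=np.zeros((480,800,3),np.uint8);cc[:,:a.shape[1]]=a[:480];cc[:300,400:]=b
cv2.imwrite("pics/w9.png",cc)
E
```

```text
clock: 30.48
tool_pos: [538.7, 29.7, 187.7]
tcp_rot: [0.005, 0.714, 0.701, 0.005]
force: [2.8, 0.7, -2.6]
gripper_width: 0.255
finger_force: 85.7
```

View pics/w9.png

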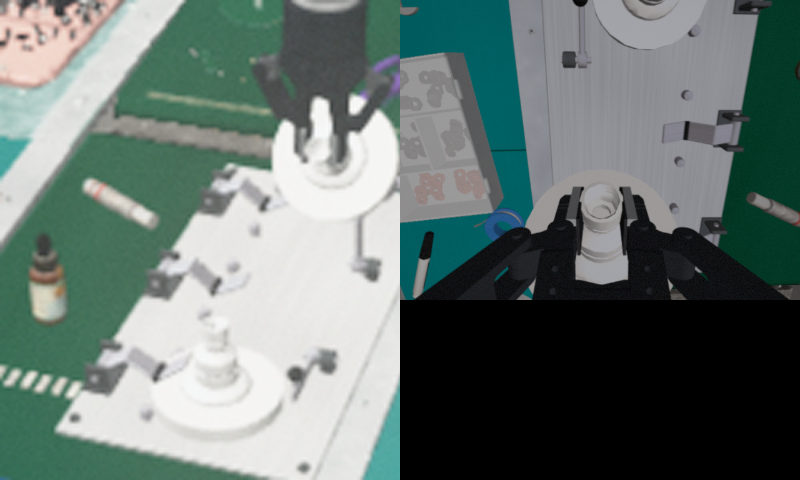

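The head has swung about the finger axis, with its disc toward −y (the grip slackened). Next I'll estimate the tilt by matching the disc outline in both cameras.

Run:
```python
from h import *
s=r.sense();R=rotm(s);cw=camera_model("wrist");cs=camera_model("side")
G=s["tool_pos"]+np.array([0,0,8.])
for L in (80,):
  for t in np.arange(0,1.4,.15):
    n=np.array([0,np.sin(t),np.cos(t)]);e=np.array([0,np.cos(t),-np.sin(t)])
    C=G-n*(L-17);ph=np.linspace(0,2*np.pi,72)
    ring=[C+62.5*(np.cos(p)*np.array([1,0,0])+np.sin(p)*e) for p in ph]
    a=np.array([proj(cw,x) for x in ring]);b=np.array([proj(cs,x) for x in ring])
    nt=G+n*(91-L)
    print(round(t,2),"wrist top y",a[:,1].min().round(),"x",a[:,0].min().round(),"neck",proj(cw,nt).round(),"side bbox",b.min(0).round(),b.max(0).round(),"neck",proj(cs,nt).round())
```

```text
0.0 wrist top y 146.0 x 203.0 neck [322. 348.] side bbox [310. 186.] [351. 209.] neck [331. 177.]
0.15 wrist top y 164.0 x 205.0 neck [322. 344.] side bbox [311. 182.] [351. 209.] neck [331. 177.]
0.3 wrist top y 183.0 x 206.0 neck [322. 339.] side bbox [312. 178.] [352. 209.] neck [330. 177.]
0.45 wrist top y 203.0 x 206.0 neck [321. 335.] side bbox [313. 174.] [353. 208.] neck [330. 178.]
0.6 wrist top y 224.0 x 206.0 neck [321. 330.] side bbox [314. 170.] [353. 207.] neck [330. 178.]
0.75 wrist top y 245.0 x 204.0 neck [321. 325.] side bbox [315. 166.] [354. 205.] neck [330. 179.]
0.9 wrist top y 266.0 x 201.0 neck [321. 321.] side bbox [315. 163.] [354. 202.] neck [330. 179.]
1.05 wrist top y 288.0 x 197.0 neck [321. 317.] side bbox [316. 159.] [355. 199.] neck [330. 180.]
1.2 wrist top y 310.0 x 192.0 neck [321. 313.] side bbox [316. 157.] [355. 196.] neck [330. 180.]
1.35 wrist top y 332.0 x 186.0 neck [321. 309.] side bbox [317. 154.] [355. 193.] neck [330. 181.]
```

Tilt is about 1.0 rad. I'll go back to B's free spot, tilt the tool to compensate, and set the head down flat with a light grip to re-grasp it.

```bash
python3 -m crank '[[[0,0,0],[12,-8,-10],10],[[0,0,0],[24,-16,-10],10],[[0,0,0],[27,-17.8,0],10],[[0,0,0],[27,-17.8,0],10],[[0,0,0],[27,-17.8,0],10],[[0,0,0],[27,-17.8,0],10],[[0,0,0],[27,-17.8,0],10],[[0,0,0],[27,-17.8,0],10],[[0,0,0],[27,-17.8,0],10],[[0,0,0],[24,-15.5,0],10],[[0,0,0],[15,-9,0],10],[[0,0,0],[5.4,-3,0],10],[[0,0,0],[0,0,0],10]]' 100
python3 -m crank '[[[0,0.117,0],[0,0,0],10],[[0,0.117,0],[0,0,0],10],[[0,0.117,0],[0,0,0],10],[[0,0.117,0],[0,0,0],10],[[0,0.117,0],[0,0,0],10],[[0,0.117,0],[0,0,0],10],[[0,0,0],[0,0,0],10],[[0,0,0],[0,0,0],10]]'
python3 - <<'E'
from h import *
print(rotm(r.sense()).round(3).tolist(),r.sense()["joint_positions"].round(2))
crop("s10",get_image("side"),260,170,500,350,3)
E
```

```text
clock: 31.67
tool_pos: [362.5, 302.2, 197.6]
tcp_rot: [-0.001, 0.713, 0.701, -0.002]
force: [0.4, 0.6, -5.4]
gripper_width: 0.253
finger_force: 100.5
clock: 32.33
tool_pos: [364.6, 298.8, 197.1]
tcp_rot: [-0.24, 0.673, 0.656, 0.243]
force: [1.0, -0.4, -4.6]
gripper_width: 0.253
finger_force: 100.5
[[0.022, 1.0, 0.012], [0.767, -0.025, 0.641], [0.642, -0.005, -0.767]] [ 0.09 -0.28  1.92  0.7   1.44  0.05]
```

```bash
python3 -m crank '[[[0,0,0],[-12.8,0,15.3],10],[[0,0,0],[-19.3,0,23],10],[[0,0,0],[-19.3,0,23],10],[[0,0,0],[-6.4,0,7.7],10],[[0,0,0],[0,0,0],10]]'
python3 -m crank '[[[0,0,0],[0,0,0],10],[[0,0,0],[-3.2,0,3.8],10],[[0,0,0],[-3.2,0,3.8],10],[[0,0,0],[-3.2,0,3.8],10],[[0,0,0],[0,0,0],10]]' 20
python3 -m crank '[[[0,0,0],[-3.2,0,3.8],10],[[0,0,0],[-3.2,0,3.8],10],[[0,0,0],[0,0,0],10]]' 20
```

```text
clock: 32.8
tool_pos: [362.7, 302.4, 107.5]
tcp_rot: [-0.242, 0.671, 0.658, 0.242]
force: [-0.3, 0.9, -4.8]
gripper_width: 0.253
finger_force: 100.5
clock: 33.22
tool_pos: [364.6, 301.7, 94.5]
tcp_rot: [-0.241, 0.671, 0.657, 0.245]
force: [-0.7, -0.5, -5.1]
gripper_width: 0.256
finger_force: 100.4
clock: 33.47
tool_pos: [364.1, 301.6, 83.8]
tcp_rot: [-0.241, 0.671, 0.657, 0.245]
force: [0.6, -0.6, -5.7]
gripper_width: 0.252
finger_force: 100.4
```

```bash
python3 -m crank '[[[0,0,0],[-1.9,0,2.3],9],[[0,0,0],[-1.9,0,2.3],9],[[0,0,0],[0,0,0],9]]' 20
python3 -m crank '[[[0,0,0],[-1.9,0,2.3],9],[[0,0,0],[-1.9,0,2.3],9],[[0,0,0],[0,0,0],9]]' 20
```

```text
clock: 33.72
tool_pos: [365.3, 302.1, 79.9]
tcp_rot: [-0.241, 0.67, 0.657, 0.246]
force: [0.3, -1.2, -0.5]
gripper_width: 0.254
finger_force: 101.0
clock: 33.97
tool_pos: [366.9, 303.6, 79.9]
tcp_rot: [-0.242, 0.668, 0.658, 0.249]
force: [-9.6, -14.9, 25.8]
gripper_width: 0.25
finger_force: 105.2
```

```bash
python3 -m crank '[[[0,0,0],[1,0,-1],40],[[0,0,0],[0,0,0],60],[[0,0,0],[0,0,0],60],[[0,0,0],[0,0,0],60],[[0,0,0],[0,0,-20],60],[[0,0,0],[0,0,-35],60],[[0,0,0],[12,0,-35],85],[[0,0,0],[20,0,-20],85],[[0,-0.117,0],[0,0,0],85],[[0,-0.117,0],[0,0,0],85],[[0,-0.117,0],[0,0,0],85],[[0,-0.117,0],[0,0,0],85],[[0,-0.117,0],[0,0,0],85],[[0,-0.117,0],[0,0,0],85],[[0,0,0],[0,0,0],85],[[0,0,0],[0,0,0],85]]' 80
python3 head.py w11; python3 -c "
from h import *;print(rotm(r.sense()).round(3).tolist())"
```

```text
clock: 35.3
tool_pos: [363.2, 257.2, 178.4]
tcp_rot: [-0.001, 0.713, 0.701, -0.0]
force: [-0.4, 1.2, -0.5]
gripper_width: 0.993
finger_force: 0.0
[363.32121362 256.02659616 178.37221803]
blob [252, 0, 388, 469, 76756] [454. 210.]
blob [0, 306, 118, 99, 9270] [ 59. 354.]
blob [193, 371, 157, 99, 11469] [271. 416.]
circle 336.75 125.25 85.6 [374.4 322.2  17. ] shift to z66 [ 66.2  10.1 112.4]
circle 611.25 308.25 94.0 [607.5 168.7  17. ] shift to z66 [-82.9 245.9 111.8]
[[0.018, 1.0, -0.002], [1.0, -0.018, 0.001], [0.001, -0.002, -1.0]]
```

View pics/w11.png

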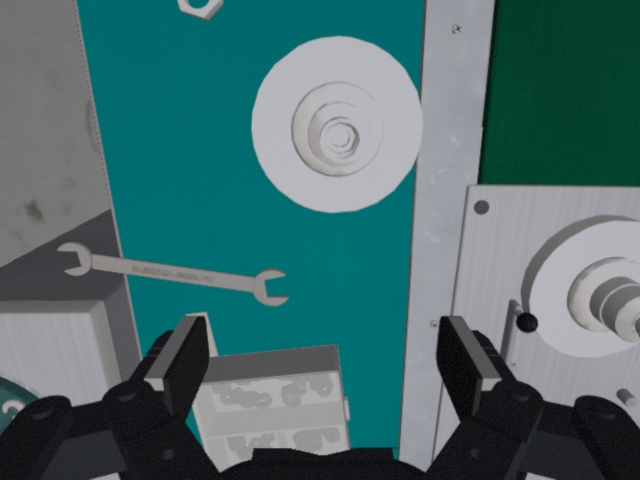

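Head B is flat again: disc centre (337,125), neck top (341,136). I'll re-grasp it with a firmer grip.

Run:
```python
from h import *
cm=camera_model("wrist");p=atz(cm,(341,136),91);print(p,shift([(p[0]+374.4)/2,(p[1]+322.2)/2,66]))
```

```text
[374.78591387 319.97710461  91.        ] [ 65.16585536  10.30387793 112.40492478]
```

```bash
python3 -m crank '[[[0,0,0],[32,5,0],60],[[0,0,0],[33,5.3,0],60],[[0,0,0],[0,0,40],60],[[0,0,0],[0,0,40],60],[[0,0,0],[0,0,20],60],[[0,0,0],[0,0,12],60],[[0,0,0],[0,0,0],60],[[0,0,0],[0,0,0],10],[[0,0,0],[0,0,0],10],[[0,0,0],[0,0,0],10],[[0,0,0],[0,0,0],10],[[0,0,0],[0,0,0],10],[[0,0,0],[0,0,0],10]]' 120
python3 -m crank '[[[0,0,0],[0,0,-10],10],[[0,0,0],[0,0,-20],10],[[0,0,0],[0,0,-30],10],[[0,0,0],[0,0,-30],10],[[0,0,0],[0,0,-20],10],[[0,0,0],[0,0,-10],10],[[0,0,0],[0,0,0],10]]'
python3 - <<'E'
from q import *
print(shift(W((-52,0,79))),W((0,0,8)))
E
```

```text
clock: 36.43
tool_pos: [375.0, 320.5, 69.4]
tcp_rot: [-0.001, 0.714, 0.7, 0.0]
force: [-4.9, -2.4, 5.2]
gripper_width: 0.245
finger_force: 117.4
clock: 37.02
tool_pos: [377.0, 321.2, 190.8]
tcp_rot: [0.001, 0.714, 0.7, 0.003]
force: [0.3, 0.6, -6.0]
gripper_width: 0.243
finger_force: 118.4
[-288.69970739  166.38358497  111.68073982] [590.2  28.5   8. ]
```

```bash
python3 -m crank '[[[0,0,0],[-5,3,0],10],[[0,0,0],[-10,6,0],10],[[0,0,0],[-14,8,0],10],[[0,0,0],[-18,10,0],10],[[0,0,0],[-19,11,0],10],[[0,0,0],[-20,11.5,0],10],[[0,0,0],[-20,11.5,0],10],[[0,0,0],[-20,11.5,0],10],[[0,0,0],[-20,11.5,0],10],[[0,0,0],[-20,11.5,0],10],[[0,0,0],[-20,11.5,0],10],[[0,0,0],[-20,11.5,0],10],[[0,0,0],[-20,11.5,0],10],[[0,0,0],[-19,11,0],10],[[0,0,0],[-18,10,0],10],[[0,0,0],[-14,8,0],10],[[0,0,0],[-10,6,0],10],[[0,0,0],[-2,2,0],10],[[0,0,0],[0,0,0],10],[[0,0,0],[0,0,0],10]]'
python3 - <<'E'
from q import *
s=r.sense();print(shift(W((-52,0,77.5))))
cw=camera_model("wrist");im=get_image("wrist");cv2.imwrite("pics/w12.png",im[:,:,::-1])
G=s["tool_pos"]+np.array([0,0,8.])
col=cv2.cvtColor(im,cv2.COLOR_RGB2GRAY)
g=np.abs(np.gradient(cv2.GaussianBlur(col,(5,5),0).astype(float),axis=0))
for t in (0,.1,.2,.3,.6,-.2):
    n=np.array([0,np.sin(t),np.cos(t)]);e=np.array([0,np.cos(t),-np.sin(t)]);C=G-n*(80-17)
    pts=[proj(cw,C+62.5*(np.cos(p)*np.array([1,0,0])+np.sin(p)*e)) for p in np.linspace(.9,2.24,60)]
    print(t,pts[30].round(),np.mean([g[int(v)-3:int(v)+4,int(u)].max() for u,v in pts if 4<v<470]).round(1))
print("grad rows at centre col",[(v,g[v,322].round()) for v in np.argsort(-g[:300,322])[:12]])
E
```

```text
clock: 38.68
tool_pos: [536.0, 28.5, 186.4]
tcp_rot: [-0.001, 0.714, 0.7, -0.001]
force: [0.1, 0.4, -4.5]
gripper_width: 0.242
finger_force: 118.3
[  1.19216269   2.38418114 108.87802311]
0 [318. 146.] 7.8
0.1 [319. 158.] 0.5
0.2 [319. 170.] 0.2
0.3 [319. 183.] 0.2
0.6 [321. 224.] 2.8
-0.2 [317. 123.] 0.4
grad rows at centre col [(np.int64(242), np.float64(20.0)), (np.int64(150), np.float64(18.0)), (np.int64(295), np.float64(17.0)), (np.int64(251), np.float64(16.0)), (np.int64(267), np.float64(16.0)), (np.int64(149), np.float64(16.0)), (np.int64(254), np.float64(16.0)), (np.int64(250), np.float64(16.0)), (np.int64(268), np.float64(16.0)), (np.int64(241), np.float64(16.0)), (np.int64(243), np.float64(15.0)), (np.int64(294), np.float64(14.0))]
```

Head is upright (edge at row 150, tilt about 0). Lowering.

```bash
python3 -m crank '[[[0,0,0],[1,2,15],10],[[0,0,0],[0,0,25],10],[[0,0,0],[0,0,25],10],[[0,0,0],[0,0,20],10],[[0,0,0],[0,0,12],10],[[0,0,0],[0,0,6],10],[[0,0,0],[0,0,2],10],[[0,0,0],[0,0,0],10]]'
python3 -m crank '[[[0,0,0],[0,0,1.5],10],[[0,0,0],[0,0,0],10]]';python3 -m crank '[[[0,0,0],[0,0,1.5],10],[[0,0,0],[0,0,0],10]]'
```

```text
clock: 39.4
tool_pos: [539.1, 29.4, 82.9]
tcp_rot: [0.0, 0.714, 0.7, 0.0]
force: [0.3, 0.0, -4.8]
gripper_width: 0.241
finger_force: 118.3
clock: 39.57
tool_pos: [539.8, 29.1, 82.3]
tcp_rot: [0.001, 0.714, 0.7, 0.001]
force: [0.2, 0.1, -5.1]
gripper_width: 0.246
finger_force: 118.3
clock: 39.73
tool_pos: [539.1, 29.0, 79.9]
tcp_rot: [0.0, 0.714, 0.7, 0.0]
force: [-0.5, 0.4, -5.2]
gripper_width: 0.248
finger_force: 118.4
```

```bash
python3 -m crank '[[[0,0,0],[0,0,1.5],10],[[0,0,0],[0,0,0],10]]';python3 -m crank '[[[0,0,0],[0,0,1.5],10],[[0,0,0],[0,0,0],10]]'
python3 -m crank '[[[0,0,0],[0,4,0],10],[[0,0,0],[0,4,0],10],[[0,0,0],[0,4,0],10],[[0,0,0],[0,4,0],10],[[0,0,0],[0,4,0],10],[[0,0,0],[0,4,0],10],[[0,0,0],[0,4,0],10],[[0,0,0],[0,4,0],10],[[0,0,0],[0,4,0],10],[[0,0,0],[0,4,0],10],[[0,0,0],[0,4,0],10],[[0,0,0],[0,0,0],10]]'
```

```text
clock: 39.9
tool_pos: [538.7, 29.0, 77.7]
tcp_rot: [0.0, 0.714, 0.7, -0.0]
force: [-0.5, -0.6, -5.0]
gripper_width: 0.249
finger_force: 118.4
clock: 40.07
tool_pos: [539.0, 28.9, 77.5]
tcp_rot: [0.0, 0.714, 0.7, 0.0]
force: [-2.4, -1.3, 1.7]
gripper_width: 0.244
finger_force: 119.1
clock: 41.07
tool_pos: [581.5, 28.3, 77.6]
tcp_rot: [-0.002, 0.714, 0.7, -0.002]
force: [-10.5, -0.0, 9.5]
gripper_width: 0.244
finger_force: 120.2
```

```bash
python3 -m crank '[[[0,0,0],[0,3,0],10],[[0,0,0],[0,3,0],10],[[0,0,0],[0,0,0],10]]'
python3 -m crank '[[[0,0,0],[0,2,0],10],[[0,0,0],[0,2,0],10],[[0,0,0],[0,0,0],10]]'
python3 -m crank '[[[0,0,0],[0,2,0],10],[[0,0,0],[0,0,0],10]]'
```

```text
clock: 41.32
tool_pos: [588.1, 28.2, 77.5]
tcp_rot: [-0.001, 0.714, 0.7, -0.001]
force: [-7.1, 0.2, 9.0]
gripper_width: 0.243
finger_force: 120.0
clock: 41.57
tool_pos: [590.7, 28.3, 77.8]
tcp_rot: [-0.002, 0.714, 0.7, -0.002]
force: [-12.6, -0.1, 12.1]
gripper_width: 0.247
finger_force: 120.5
clock: 41.73
tool_pos: [591.3, 28.4, 78.1]
tcp_rot: [-0.003, 0.714, 0.7, -0.003]
force: [-16.4, 1.2, 14.8]
gripper_width: 0.245
finger_force: 121.0
```

```bash
python3 -m crank '[[[0,0,0],[0,-1,0],50],[[0,0,0],[0,0,0],50],[[0,0,0],[0,0,0],60],[[0,0,0],[0,0,0],60],[[0,0,0],[0,0,-20],60],[[0,0,0],[0,0,-40],60],[[0,0,0],[0,0,-20],30],[[0,0,0],[-32,-20,0],0],[[0,0,0],[-32,-20,0],0],[[0,0,0],[-32,-20,0],0],[[0,0,0],[-32,-16,0],0],[[0,0,0],[0,0,0],0],[[0,0,0],[0,0,0],0]]'
python3 - <<'E'
from q import *
print(shift(W((-71,-130,78))))
E
python3 knob.py 1
```

```text
clock: 42.82
tool_pos: [515.1, -100.1, 156.5]
tcp_rot: [0.001, 0.715, 0.699, 0.0]
force: [-0.3, -0.1, -0.5]
gripper_width: 0.002
finger_force: 0.0
[ 0.35939965  1.04173299 78.4678998 ]
[ 515.080023   -100.14907478  156.46658764]
1 range [322.  46.] [322. 190.] [(array([321., 187.]), [27, 26, 560], np.float64(1.47), np.float64(1.3))]
```

```bash
python3 -m crank '[[[0,0,0],[0,2,38],0],[[0,0,0],[0,0,40],0],[[0,0,0],[0,0,0],0],[[0,0,0],[6,0,0],0],[[0,0,0],[6,0,0],0],[[0,0,0],[6,0,0],0],[[0,0,0],[6,0,0],0],[[0,0,0],[6,0,0],0],[[0,0,0],[6,0,0],0],[[0,0,0],[6,0,0],0],[[0,0,0],[6,0,0],0],[[0,0,0],[6,0,0],0],[[0,0,0],[6,0,0],0],[[0,0,0],[0,0,0],0]]'
python3 -m crank '[[[0,0,0],[-3,0,0],0],[[0,0,0],[0,0,-20],0],[[0,0,0],[12,0,0],0],[[0,0,0],[12,0,0],0],[[0,0,0],[3,0,8],0],[[0,0,0],[4,0,6],0],[[0,0,0],[4,0,6],0],[[0,0,0],[4,0,6],0],[[0,0,0],[4,0,6],0],[[0,0,0],[3,0,6],0],[[0,0,0],[2,0,5],0],[[0,0,0],[0,0,4],0],[[0,0,0],[0,0,4],0],[[0,0,0],[0,0,0],0]]'
```

```text
clock: 44.03
tool_pos: [517.9, -37.2, 77.8]
tcp_rot: [-0.001, 0.714, 0.7, -0.0]
force: [0.5, 0.6, 0.2]
gripper_width: -0.0
finger_force: 0.0
clock: 45.2
tool_pos: [520.9, 12.1, 51.5]
tcp_rot: [-0.002, 0.713, 0.701, 0.005]
force: [-6.3, 12.2, 21.9]
gripper_width: 0.004
finger_force: 11.1
```

```bash
python3 -m crank '[[[0,0,0],[0,0,-30],0],[[0,0,0],[0,0,-40],0],[[0,0,0],[-20,0,-40],60],[[0,0,0],[-25,0,-30],85],[[0,0,0],[-25,0,0],85],[[0,0,0],[-25,0,0],85],[[0,0,0],[0,0,0],85],[[0,0,0],[0,0,0],85]]'
python3 knob.py 1 2
python3 - <<'E'
from q import *
print(shift(kn(2,.3)+[2,0,-16]))
E
```

```text
clock: 45.87
tool_pos: [516.7, -87.5, 182.7]
tcp_rot: [-0.001, 0.715, 0.699, -0.001]
force: [-0.1, 0.6, -0.4]
gripper_width: 0.849
finger_force: 0.0
[516.69581994 -87.52903377 182.65598761]
1 range [321.  72.] [321. 201.] [(array([320.,  69.]), [23, 25, 439], np.float64(0.0), np.float64(3.4))]
2 range [321. 297.] [321. 412.] [(array([320., 322.]), [20, 21, 318], np.float64(0.35), np.float64(1.3))]
[-70.7919908   -1.09732724 137.60052132]
```

```bash
python3 -m crank '[[[0,0,0],[-36.5,-0.5,0],50],[[0,0,0],[-36.3,-0.5,0],50],[[0,0,0],[0,0,40],50],[[0,0,0],[0,0,40],50],[[0,0,0],[0,0,37],50],[[0,0,0],[0,0,20],50],[[0,0,0],[0,0,0],50],[[0,0,0],[0,0,0],5],[[0,0,0],[0,0,0],5],[[0,0,0],[0,0,0],5],[[0,0,0],[0,0,0],5],[[0,0,0],[0,0,0],5],[[0,0,0],[0,0,0],5]]' 80
python3 -m crank '[[[0,0,0],[-3,0,-3],5],[[0,0,0],[-3,0,-3],5],[[0,0,0],[-3.7,0,-2.8],5],[[0,0,0],[-3.7,0,-2.8],5],[[0,0,0],[-4.1,0,-2.2],5],[[0,0,0],[-4.1,0,-2.2],5],[[0,0,0],[0,0,0],5]]'
python3 -m crank '[[[0,0,0],[0,0,0],40],[[0,0,0],[0,0,0],40],[[0,0,0],[0,0,0],40],[[0,0,0],[0,0,-40],60],[[0,0,0],[0,0,-40],85],[[0,0,0],[25,0,-30],85],[[0,0,0],[25,0,0],85],[[0,0,0],[0,0,0],85]]'
python3 knob.py 2;  python3 - <<'E'
from q import *
print(shift(W((-72,-160-76+80,60))))
E
```

```text
clock: 47.05
tool_pos: [513.3, -159.1, 49.3]
tcp_rot: [-0.002, 0.714, 0.7, -0.001]
force: [-7.3, 2.3, 2.4]
gripper_width: 0.133
finger_force: 78.0
clock: 47.63
tool_pos: [513.1, -183.1, 63.0]
tcp_rot: [-0.0, 0.715, 0.7, -0.002]
force: [-4.9, 0.2, -0.1]
gripper_width: 0.09
finger_force: 103.4
clock: 48.3
tool_pos: [518.4, -128.5, 179.4]
tcp_rot: [0.004, 0.713, 0.701, 0.004]
force: [0.2, 0.8, -0.8]
gripper_width: 0.995
finger_force: 0.0
[ 518.42601116 -128.51502688  179.43789433]
2 range [315. 247.] [314. 367.] [(array([310., 293.]), [35, 22, 413], np.float64(0.6), np.float64(3.9))]
[  4.31582348  -3.62244583 117.18338764]
```

```bash
python3 -m crank '[[[0,0,0],[4.3,-3.6,0],0],[[0,0,0],[0,0,0],0],[[0,0,0],[0,0,0],0],[[0,0,0],[0,0,40],0],[[0,0,0],[0,0,40],0],[[0,0,0],[0,0,40],0],[[0,0,0],[0,0,0],0],[[0,0,0],[-7,0,0],0],[[0,0,0],[-7,0,0],0],[[0,0,0],[-7,0,0],0],[[0,0,0],[-7,0,0],0],[[0,0,0],[-7,0,0],0],[[0,0,0],[-7,0,0],0],[[0,0,0],[-7,0,0],0],[[0,0,0],[-6,0,0],0],[[0,0,0],[-4,0,0],0],[[0,0,0],[0,0,0],0]]'
python3 -m crank '[[[0,0,0],[-4,0,0],0],[[0,0,0],[-4,0,0],0],[[0,0,0],[0,0,0],0]]'
```

```text
clock: 49.77
tool_pos: [513.7, -185.0, 70.5]
tcp_rot: [0.005, 0.712, 0.702, 0.002]
force: [-19.5, -7.8, 29.9]
gripper_width: 0.009
finger_force: 230.5
clock: 50.02
tool_pos: [512.6, -196.1, 66.5]
tcp_rot: [0.004, 0.714, 0.7, 0.001]
force: [-15.4, 8.7, 36.5]
gripper_width: 0.018
finger_force: 262.1
```

```bash
python3 -m crank '[[[0,0,0],[0,0,-15],0],[[0,0,0],[0,0,-25],10],[[0,0,0],[0,0,-40],60],[[0,0,0],[20,0,-40],85],[[0,0,0],[30,0,0],85],[[0,0,0],[30,0,0],85],[[0,0,0],[0,0,0],85],[[0,0,0],[0,0,0],85]]'
python3 knob.py 2
python3 - <<'E'
from h import *
im=get_image("wrist");crop("w13",im,200,200,440,380,3)
E
```

```text
clock: 50.68
tool_pos: [514.0, -115.9, 175.2]
tcp_rot: [0.004, 0.713, 0.701, 0.001]
force: [0.4, -0.3, -1.0]
gripper_width: 0.95
finger_force: 0.0
[ 513.99747419 -115.88331358  175.24982701]
2 range [322. 265.] [322. 385.] [(array([320., 377.]), [22, 21, 361], np.float64(1.36), np.float64(1.6))]
```

View pics/w13.png

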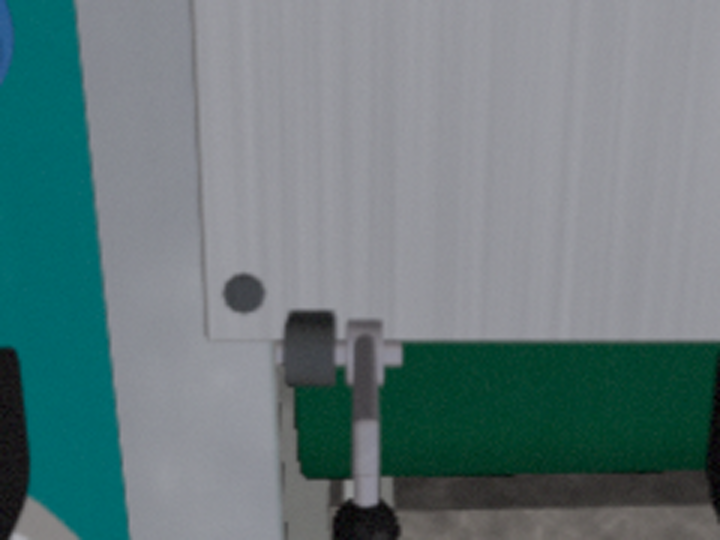

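Lever 2 is raised to about 1.36 (knob at crop (367,520)). One more push takes it to its stop.

```bash
python3 -m crank '[[[0,0,0],[-30,1.5,0],0],[[0,0,0],[0,0,0],0],[[0,0,0],[0,0,40],0],[[0,0,0],[0,0,40],0],[[0,0,0],[0,0,30],0],[[0,0,0],[0,0,0],0],[[0,0,0],[-7,0,0],0],[[0,0,0],[-7,0,0],0],[[0,0,0],[-7,0,0],0],[[0,0,0],[-7,0,0],0],[[0,0,0],[-7,0,0],0],[[0,0,0],[-4,0,0],0],[[0,0,0],[0,0,0],0]]'
python3 -m crank '[[[0,0,0],[-3,0,0],0],[[0,0,0],[-3,0,0],0],[[0,0,0],[0,0,0],0]]'
```

```text
clock: 51.87
tool_pos: [513.8, -183.3, 63.1]
tcp_rot: [-0.0, 0.714, 0.7, 0.003]
force: [-0.3, 7.7, 6.7]
gripper_width: -0.004
finger_force: 3.7
clock: 52.12
tool_pos: [513.8, -183.9, 63.3]
tcp_rot: [-0.004, 0.714, 0.7, 0.006]
force: [0.2, 20.9, 10.3]
gripper_width: 0.002
finger_force: 10.3
```

```bash
python3 -m crank '[[[0,0,0],[15,0,0],0],[[0,0,0],[10,0,0],0],[[0,0,0],[0,0,-40],0],[[0,0,0],[0,0,-40],0],[[0,0,0],[0,0,-40],60],[[0,0,0],[-20,-15,-30],85],[[0,0,0],[-25,-23,0],85],[[0,0,0],[-25,-23,0],85],[[0,0,0],[-25,-23,0],85],[[0,0,0],[-25,-23,0],85],[[0,0,0],[-25,-23,0],85],[[0,0,0],[-25,-16,0],85],[[0,0,0],[0,0,0],85],[[0,0,0],[0,0,0],85]]'
python3 head.py w14
```

```text
clock: 53.28
tool_pos: [362.3, -333.9, 211.1]
tcp_rot: [0.0, 0.715, 0.699, -0.0]
force: [-0.0, 0.3, -0.2]
gripper_width: 0.996
finger_force: 0.0
[ 363.04707631 -333.03688292  211.0132476 ]
blob [396, 0, 151, 470, 24348] [435. 206.]
blob [0, 14, 154, 416, 45276] [ 62. 224.]
blob [254, 100, 148, 148, 17272] [327. 174.]
circle 326.25 174.75 73.0 [ 366.2 -311.2   17. ] shift to z66 [ 21.9   2.6 145. ]
```

```bash
python3 -m crank '[[[0,0,0],[21.2,2.8,25],60],[[0,0,0],[0,0,40],60],[[0,0,0],[0,0,40],60],[[0,0,0],[0,0,26],60],[[0,0,0],[0,0,13],60],[[0,0,0],[0,0,0],60],[[0,0,0],[0,0,0],10],[[0,0,0],[0,0,0],10],[[0,0,0],[0,0,0],10],[[0,0,0],[0,0,0],10],[[0,0,0],[0,0,0],10],[[0,0,0],[0,0,0],10]]' 120
python3 -m crank '[[[0,0,0],[0,0,-10],10],[[0,0,0],[0,0,-20],10],[[0,0,0],[0,0,-30],10],[[0,0,0],[0,0,-30],10],[[0,0,0],[0,0,-20],10],[[0,0,0],[0,0,-10],10],[[0,0,0],[0,0,0],10]]'
python3 - <<'E'
from q import *
print(shift(W((-52,-160,79))),W((0,-160,8)))
E
```

```text
clock: 54.33
tool_pos: [367.9, -312.4, 69.6]
tcp_rot: [0.002, 0.714, 0.7, 0.0]
force: [0.0, 1.7, 7.2]
gripper_width: 0.248
finger_force: 117.7
clock: 54.92
tool_pos: [367.5, -312.5, 189.8]
tcp_rot: [0.003, 0.714, 0.7, -0.0]
force: [0.4, -1.1, -3.9]
gripper_width: 0.242
finger_force: 118.4
[186.01838545 162.93018457 110.67716833] [ 586.52032444 -131.45768187    8.        ]
```

```bash
python3 -m crank '[[[0,0,0],[5,4,0],10],[[0,0,0],[10,9,0],10],[[0,0,0],[14,12,0],10],[[0,0,0],[16,14,0],10],[[0,0,0],[16,14,0],10],[[0,0,0],[16,14,0],10],[[0,0,0],[16,14,0],10],[[0,0,0],[16,14,0],10],[[0,0,0],[16,14,0],10],[[0,0,0],[16,14,0],10],[[0,0,0],[15,13,0],10],[[0,0,0],[13,12,0],10],[[0,0,0],[10,9,0],10],[[0,0,0],[7,6,0],10],[[0,0,0],[0,0,0],10],[[0,0,0],[0,0,0],10]]'
cat > tilt.py <<'E'
from q import *
s=r.sense();print(shift(W((-52,-160,77.6))))
cw=camera_model("wrist");im=get_image("wrist")
G=s["tool_pos"]+np.array([0,0,8.])
g=np.abs(np.gradient(cv2.GaussianBlur(cv2.cvtColor(im,cv2.COLOR_RGB2GRAY),(5,5),0).astype(float),axis=0))
for t in (0,.1,.2,.3,.6,.9,-.1,-.2,-.4):
    n=np.array([0,np.sin(t),np.cos(t)]);e=np.array([0,np.cos(t),-np.sin(t)]);C=G-n*63
    pts=[proj(cw,C+62.5*(np.cos(p)*np.array([1,0,0])+np.sin(p)*e)) for p in np.linspace(.9,2.24,60)]
    print(t,pts[30].round(),np.mean([g[int(v)-4:int(v)+5,int(u)].max() for u,v in pts if 5<v<470]).round(1))
E
python3 tilt.py
```

```text
clock: 56.25
tool_pos: [532.7, -128.7, 185.7]
tcp_rot: [-0.001, 0.714, 0.7, -0.001]
force: [0.1, -0.7, -4.4]
gripper_width: 0.245
finger_force: 118.3
[ -1.55811082   2.13628219 108.12686367]
0 [318. 146.] 8.8
0.1 [319. 158.] 5.1
0.2 [319. 170.] 0.4
0.3 [320. 183.] 0.5
0.6 [321. 223.] 3.8
0.9 [322. 266.] 7.7
-0.1 [318. 134.] 0.4
-0.2 [317. 123.] 0.4
-0.4 [316. 104.] 4.4
```

Upright. Lowering.

```bash
python3 -m crank '[[[0,0,0],[-1.5,2,15],10],[[0,0,0],[0,0,25],10],[[0,0,0],[0,0,25],10],[[0,0,0],[0,0,20],10],[[0,0,0],[0,0,12],10],[[0,0,0],[0,0,6],10],[[0,0,0],[0,0,2],10],[[0,0,0],[0,0,0],10]]'
python3 -m crank '[[[0,0,0],[0,0,1.5],10],[[0,0,0],[0,0,0],10]]';python3 -m crank '[[[0,0,0],[0,0,1.5],10],[[0,0,0],[0,0,0],10]]'
```

```text
clock: 56.97
tool_pos: [535.5, -130.8, 82.4]
tcp_rot: [0.0, 0.714, 0.7, 0.0]
force: [-0.3, -0.5, -2.9]
gripper_width: 0.244
finger_force: 118.3
clock: 57.13
tool_pos: [536.2, -130.7, 81.9]
tcp_rot: [0.001, 0.714, 0.7, 0.001]
force: [0.4, -0.5, -4.2]
gripper_width: 0.245
finger_force: 118.4
clock: 57.3
tool_pos: [535.6, -130.4, 79.5]
tcp_rot: [0.001, 0.714, 0.7, 0.0]
force: [-0.0, -0.3, -4.3]
gripper_width: 0.248
finger_force: 118.4
```

```bash
python3 -m crank '[[[0,0,0],[0,0,1.5],10],[[0,0,0],[0,0,0],10]]';python3 -m crank '[[[0,0,0],[0,0,1.2],10],[[0,0,0],[0,0,0],10]]'
python3 -m crank '[[[0,0,0],[0,4,0],10],[[0,0,0],[0,4,0],10],[[0,0,0],[0,4,0],10],[[0,0,0],[0,4,0],10],[[0,0,0],[0,4,0],10],[[0,0,0],[0,4,0],10],[[0,0,0],[0,4,0],10],[[0,0,0],[0,4,0],10],[[0,0,0],[0,4,0],10],[[0,0,0],[0,4,0],10],[[0,0,0],[0,4,0],10],[[0,0,0],[0,0,0],10]]'
python3 -m crank '[[[0,0,0],[0,3,0],10],[[0,0,0],[0,3,0],10],[[0,0,0],[0,0,0],10]]'
python3 -m crank '[[[0,0,0],[0,2,0],10],[[0,0,0],[0,2,0],10],[[0,0,0],[0,0,0],10]]'
```

```text
clock: 57.47
tool_pos: [535.6, -130.4, 77.7]
tcp_rot: [0.001, 0.714, 0.7, 0.0]
force: [0.2, -0.6, -3.6]
gripper_width: 0.242
finger_force: 118.5
clock: 57.63
tool_pos: [535.8, -130.4, 77.6]
tcp_rot: [0.001, 0.714, 0.7, 0.0]
force: [-1.1, 1.9, 3.5]
gripper_width: 0.239
finger_force: 119.4
clock: 58.63
tool_pos: [578.0, -131.8, 77.7]
tcp_rot: [-0.001, 0.714, 0.7, -0.002]
force: [-8.7, 0.4, 8.4]
gripper_width: 0.242
finger_force: 120.0
clock: 58.88
tool_pos: [584.9, -132.0, 77.6]
tcp_rot: [0.0, 0.714, 0.7, -0.001]
force: [-5.9, 0.1, 7.4]
gripper_width: 0.245
finger_force: 119.7
clock: 59.13
tool_pos: [585.9, -131.7, 78.0]
tcp_rot: [-0.003, 0.714, 0.7, -0.003]
force: [-15.1, 1.4, 13.0]
gripper_width: 0.248
finger_force: 120.5
```

```bash
python3 -m crank '[[[0,0,0],[0,0.5,0],50],[[0,0,0],[0,0,0],50],[[0,0,0],[0,0,0],60],[[0,0,0],[0,0,0],60],[[0,0,0],[0,0,-20],60],[[0,0,0],[0,0,-40],60],[[0,0,0],[0,0,-20],30],[[0,0,0],[-32,-20,0],0],[[0,0,0],[-32,-20,0],0],[[0,0,0],[-32,-18,0],0],[[0,0,0],[-32,-14,0],0],[[0,0,0],[0,0,0],0],[[0,0,0],[0,0,0],0]]'
python3 knob.py 2;python3 - <<'E'
from q import *
print(shift(W((-71,-290,78))))
E
```

```text
clock: 60.22
tool_pos: [514.7, -259.6, 156.1]
tcp_rot: [0.0, 0.715, 0.699, 0.0]
force: [0.2, -0.0, 0.4]
gripper_width: 0.001
finger_force: 0.0
[ 514.72794427 -259.64312755  156.09298736]
2 range [316.  47.] [316. 191.] [(array([314., 189.]), [28, 27, 549], np.float64(1.47), np.float64(2.1))]
[-1.4616754  -2.7790686  78.08186451]
```

```bash
python3 -m crank '[[[0,0,0],[-1,-1.5,38],0],[[0,0,0],[0,0,40],0],[[0,0,0],[0,0,0],0],[[0,0,0],[6,0,0],0],[[0,0,0],[6,0,0],0],[[0,0,0],[6,0,0],0],[[0,0,0],[6,0,0],0],[[0,0,0],[6,0,0],0],[[0,0,0],[6,0,0],0],[[0,0,0],[6,0,0],0],[[0,0,0],[6,0,0],0],[[0,0,0],[6,0,0],0],[[0,0,0],[6,0,0],0],[[0,0,0],[0,0,0],0]]'
python3 -m crank '[[[0,0,0],[-3,0,0],0],[[0,0,0],[0,0,-20],0],[[0,0,0],[12,0,0],0],[[0,0,0],[12,0,0],0],[[0,0,0],[3,0,8],0],[[0,0,0],[4,0,6],0],[[0,0,0],[4,0,6],0],[[0,0,0],[4,0,6],0],[[0,0,0],[4,0,6],0],[[0,0,0],[3,0,6],0],[[0,0,0],[2,0,5],0],[[0,0,0],[0,0,4],0],[[0,0,0],[0,0,4],0],[[0,0,0],[0,0,0],0]]'
python3 -m crank '[[[0,0,0],[0,0,-30],0],[[0,0,0],[0,0,-40],0],[[0,0,0],[-20,0,-40],60],[[0,0,0],[20,0,-40],85],[[0,0,0],[30,0,-30],85],[[0,0,0],[30,0,0],85],[[0,0,0],[30,0,0],85],[[0,0,0],[0,0,0],85],[[0,0,0],[0,0,0],85]]'
python3 knob.py 0 1 2
```

```text
clock: 61.43
tool_pos: [514.5, -197.4, 77.6]
tcp_rot: [-0.001, 0.714, 0.7, 0.0]
force: [-0.1, -0.9, -0.4]
gripper_width: 0.008
finger_force: 0.0
clock: 62.6
tool_pos: [517.1, -145.2, 51.4]
tcp_rot: [-0.004, 0.713, 0.701, 0.006]
force: [-6.3, 22.2, 27.2]
gripper_width: -0.001
finger_force: 13.4
clock: 63.35
tool_pos: [517.0, -62.9, 219.5]
tcp_rot: [-0.001, 0.713, 0.701, -0.001]
force: [-0.3, -0.5, 0.0]
gripper_width: 0.974
finger_force: 0.0
[516.98080829 -62.85104141 219.49354717]
0 range [ 324. -153.] [323. -34.] []
1 range [322. 109.] [321. 221.] [(array([321., 107.]), [19, 20, 310], np.float64(0.0), np.float64(2.5))]
2 range [321. 300.] [321. 400.] [(array([320., 298.]), [16, 17, 211], np.float64(0.0), np.float64(2.1))]
```

```bash
python3 -m crank '[[[0,0,0],[-20,-20,0],85],[[0,0,0],[-30,-20,0],85],[[0,0,0],[-30,-20,0],85],[[0,0,0],[-30,-20,0],85],[[0,0,0],[-30,-20,0],85],[[0,0,0],[-30,-20,0],85],[[0,0,0],[-30,-20,0],85],[[0,0,0],[-20,-10,0],85],[[0,0,0],[0,0,0],85]]'
python3 - <<'E'
from q import *
from fit import q as qf,w
cm=camera_model("top");im=get_image("top");cv2.imwrite("pics/end.png",im[:,:,::-1])
g=cv2.GaussianBlur(cv2.cvtColor(im,cv2.COLOR_RGB2GRAY),(3,3),0).astype(float)
gx=cv2.Sobel(g,cv2.CV_64F,1,0);gy=cv2.Sobel(g,cv2.CV_64F,0,1);m=np.hypot(gx,gy)
ph=np.linspace(0,2*np.pi,180)
from scipy.ndimage import map_coordinates
for i in range(3):
    best=[]
    for dx in range(-16,17,2):
        for dy in range(-12,13,2):
            c=w(qf,(dx,160*(1-i)+dy,25))
            P=np.array([proj(cm,c+62.5*np.array([np.cos(p),np.sin(p),0])) for p in ph])
            best.append((map_coordinates(m,[P[:,1],P[:,0]],order=1).mean(),dx,dy))
    best.sort(reverse=True);print(i,[(round(b[0],1),)+b[1:] for b in best[:4]])
    # raised knob check
    for a in(0,.1,.3,1.4):
        u=proj(cm,w(qf,(-74,160*(1-i)-76+58*np.cos(a)-22*np.sin(a),23+58*np.sin(a)+22*np.cos(a))));print(a,u.round(),g[int(u[1])-2:int(u[1])+3,int(u[0])-2:int(u[0])+3].min())
E
```

```text
clock: 64.25
tool_pos: [360.3, -285.6, 220.4]
tcp_rot: [-0.0, 0.717, 0.697, -0.001]
force: [0.4, 1.3, 0.2]
gripper_width: 0.994
finger_force: 0.0
fixture [ 5.89471427e+02  2.70388061e+01 -2.01729943e-02] res [[-0.2, -0.2], [-0.2, -0.3], [0.1, -0.3], [0.1, -0.4], [0.5, -0.7], [0.5, -0.5], [-0.7, 0.7], [0.1, 0.4], [-0.2, 0.2], [-0.1, 1.1]]
0 seat [592.6988874  187.00625123   8.        ] knob0 [518.35085476 170.50261398  45.        ] [280.52590436 215.20885488]
1 seat [589.47142723  27.0388061    8.        ] knob0 [515.12339459  10.53516885  45.        ] [423.98922415 222.1070473 ]
2 seat [ 586.24396706 -132.92863903    8.        ] knob0 [ 511.89593441 -149.43227628   45.        ] [567.46464563 228.99832214]
A [553.56839656 404.81003146  91.        ] [554.76858981 405.37277051  17.        ]
B [367.20980386 292.09414389  91.        ] [365.10807414 295.59309132  17.        ]
C [ 366.97710335 -311.22036575   91.        ] [ 365.63626744 -317.65494709   17.        ]
box [array([373., 122.,  40.]), array([395., -74.,  40.]), array([278., -84.,  40.]), array([251., 111.,  40.])]
616.0274115425011 [-2.2517929  -2.18991884  0.00386993] [[ 0.028  1.    -0.002]
 [ 1.    -0.028 -0.001]
 [-0.001 -0.002 -1.   ]]
0 [(np.float64(117.8), 2, -2), (np.float64(112.8), 0, -2), (np.float64(112.5), 2, -4), (np.float64(111.5), 2, 0)]
0 [305. 248.] 10.0
0.1 [306. 247.] 10.0
0.3 [307. 247.] 10.0
1.4 [326. 246.] 160.0
1 [(np.float64(115.2), 2, -2), (np.float64(113.9), 2, -4), (np.float64(108.4), 0, -2), (np.float64(108.2), 0, -4)]
0 [353. 250.] 20.0
0.1 [354. 250.] 20.0
0.3 [356. 249.] 24.0
1.4 [376. 249.] 177.0
2 [(np.float64(125.7), 0, -4), (np.float64(119.8), 0, -6), (np.float64(119.3), 0, -2), (np.float64(115.6), -2, -4)]
0 [402. 252.] 13.0
0.1 [403. 252.] 13.0
0.3 [405. 252.] 43.0
1.4 [425. 251.] 54.0
```

All three discs lie within about 4 mm of their seats, and all levers are down. Handing in.

```bash
python3 -c "
from rig import ticket
print(ticket.close_job())"
```

```text
the job is handed in; nothing more can be done
None
```

I handed the job in at about 64 s on the robot's clock: all three white heads are pushed home against their stop pins, within about 4 mm of their seats by the top camera, and all three levers are down. I judged the hold-down arms from the push forces and one close-up of the left station, not by measuring them, and the hand-in returned no verdict.

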